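Put away the kiln bricks and hang up the paddle

ROBOT

A 6-joint arm with a two-finger parallel gripper is mounted at the origin on the work surface. World frame = base frame: x ahead of the robot, y to its left, z up, the work surface at z = 0. Lengths are in m, angles in rad, forces in N, time in s.
With the tool pointing down it reaches from about 0.35 to 0.975 m from the base axis. Payload 7.1 kg.
Tool frame: the origin (TCP) lies on the centre line of the jaws, within the pads' length; the fingertips stand 25 mm ahead of it and the grasp point (between the pads) lies 6 mm ahead of it; z points along the fingers, y is the direction in which the jaws open and shut (so a half turn about z gives the same grasp; the last joint's range is limited). The gripper opens to 88 mm and grips with 3 to 60 N. Pads are 20 mm wide; open, the fingers measure 115 mm over their backs; the gripper's body (75 mm by 178 mm) begins 61 mm behind the grasp point.
Start: joints at [-1.167, 0.423, 1.63, -0, 1.089, -0.019], TCP at [0.256, -0.57, 0.248] pointing down, gripper open.
Joint ranges: [-3, 3], [-0.9, 2.11], [0.09, 2.58], [-1.31, 4.45], [0.11, 2.69], [-2.54, 2.54]. Speed limits (rad/s): [2.39, 2.39, 3.01, 3.14, 3.14, 3.14].

INTERFACE

Orientations are given as a 3x3 rotation matrix whose columns are the frame's x, y, z axes.
In Python, from bench import read_state, optics, arm, look_for gives the robot as it stands.
- The arm moves only by the tool drive_tool, never from a script. Its argument "deltas" is a list that holds one entry, the list of rows, each a list of 5 numbers: the opening, from -1 (shut) to 1 (fully open), so that 0 is half open, then the shift along the tool's x, y, z in m, then the turn about the tool's z in rad. A call has 1 to 20 rows; each row shifts and turns the commanded pose from where the row before left it, along the tool's axes as they then stand; what a row does not reach is not made up. A row lasts 1/8 s, in which the tool goes at most 62.5 mm and 10.7 degrees, less where a joint would pass 70% of its speed; a pose out of reach is approached as far as the arm can. A call is refused whole if a number of a shift passes 0.0625 or a number of a turn 0.188, either way. A call with a gripper value outside its range is refused whole. The fingers move at their own pace and stop on an object; "grip_force" is the grip in N (left out, the last holds). Time passes only in rows, so rows that do not move let the fingers close. It gives the time, the measured TCP pose, the force and the opening at its end, in the units of the state.
- read_state(): the state, without advancing time (a new reading comes with each control period).
- optics.camera(name): name is "scene" or "top"; returns a dict with "color" (480x640x3 uint8, red, green, blue), "fx", "fy", "cx", "cy" (pixels), "world_from_camera" (4x4, takes a point from camera to world coordinates). Camera axes: x right, y up, looking along -z (the intrinsics and any distortion apply to the point x, -y, -z); pixel columns grow to the right and rows downward; lengths in m; the calibration is good to about 2 mm. A picture is of the moment at which its call begins. There is no depth.
- arm.hand_in(): hands the job in, once; it reports no verdict.
Trained networks look in the newest picture that a camera, given by its name, has taken for a name from the list of things; names that differ only in an ending like _2 or _b are one class to them, and where a whole thing is asked for, a point or a joint stands for the part that bears it (a point fixed in the world has none). Each returns a list of dicts, best first, with "confidence" (0 to 1); they miss things now and then, are a little off and sometimes report something else, mostly with a low value. They report only what shows in the picture. A call takes as long as a camera call.
- look_for(camera, name): "centre" ([x, y, z] in m, in world coordinates, good to about 4 mm: the middle of the surface that is visible of it).
The state is a dict: "clock": time; "q": joint angles; "joint_velocities": joint speeds; "effort": joint torques, N m; "ee_pos": TCP position; "tool_rot": TCP orientation; "contact_force": force on the tool from outside, world axes, zero at the start; "wrist_torque": the same for the moment, N m; "gripper_width": finger opening in m.
Only numpy, scipy, OpenCV 4.12 (cv2) and the standard library are available. Lean on these libraries where they do the work, as an engineer would, in place of code of your own. Each camera call takes 0.05 s, during which the arm holds its last target.

TASK

Clear the kiln bench: pack every kiln brick flat into the two bays of the wooden tray, at most two layers high; some of the look-alike bricks are dense, so feel their weight and let no heavy brick end up on top of another brick (heavy ones on the tray floor, light ones in the room left there or on top). Hang the paddle by its eye on the free hook inside the low cabinet, hanging straight down and still. Do not knock over or push away the jar, the cup and the dish.

Things in the scene. Friction and masses are not known exactly. Their poses are not given: they have to be found in the camera images.
- brick_a: look-alike cream kiln brick, 72 x 56 x 32 mm (x, y, z), origin at the centre of its underside, z up. It is either a dense one (about 0.25 to 0.33 kg) or a light insulating one (about 0.06 to 0.08 kg); only its weight tells. May be absent
- brick_b: look-alike cream kiln brick, 72 x 56 x 32 mm (x, y, z), origin at the centre of its underside, z up. It is either a dense one (about 0.25 to 0.33 kg) or a light insulating one (about 0.06 to 0.08 kg); only its weight tells. May be absent
- brick_c: look-alike cream kiln brick, 72 x 56 x 32 mm (x, y, z), origin at the centre of its underside, z up. It is either a dense one (about 0.25 to 0.33 kg) or a light insulating one (about 0.06 to 0.08 kg); only its weight tells. May be absent
- brick_d: look-alike cream kiln brick, 72 x 56 x 32 mm (x, y, z), origin at the centre of its underside, z up. It is either a dense one (about 0.25 to 0.33 kg) or a light insulating one (about 0.06 to 0.08 kg); only its weight tells. May be absent
- brick_e: look-alike cream kiln brick, 72 x 56 x 32 mm (x, y, z), origin at the centre of its underside, z up. It is either a dense one (about 0.25 to 0.33 kg) or a light insulating one (about 0.06 to 0.08 kg); only its weight tells. May be absent
- tote: plywood tray, fixed to the bench, outside 210 x 118 x 50 mm (x, y, z), walls and floor 5 mm. A 5 mm wall across the middle (at its x = 0, as high as the sides) parts it into two bays, each 97 mm (x) x 108 mm (y) inside, centred at its x = -51 mm and +51 mm; a bay takes one brick per layer, its 72 mm side along the tray's x. Origin at the centre of its underside, z up
- paddle: graphite paddle lying flat: a wooden handle 22 mm wide and 16 mm thick from its x = -30 to +70 mm, a dark plate 60 mm wide and 14 mm thick from x = -75 to -30 mm, and at the other end a steel eye. Mass about 0.12 kg. Origin on the underside of the handle, at its grip point; x points along the handle to the eye, z up as it lies
- paddle_eye (a point): centre of the paddle's eye, a ring of 6 mm round wire, hole 26 mm across, outside 38 mm, lying in the paddle's flat plane; at x = 100, z = 8 mm in the paddle's frame
- cabinet: low tool cabinet, fixed, 140 (x, depth) x 200 (y) x 286 mm; origin at the centre of its underside. Open front at its x = -70 mm, facing the robot; x points inwards. A front rail hangs down to 262 mm, translucent roof, underside at 275 mm, floor 8 mm. Sides 6 mm, open between posts above 68 mm; open back with a rail bearing two hooks; the one at y = +60 mm is taken by a fixed spoon
- hook_seat (a point): the free hook, at the cabinet's y = -20 mm: point on the top of its level 6 mm rod, half way between tip and rail, 210 mm above the bench and 102 mm behind the cabinet's front. The rod runs from the back rail towards the front
- hook_tip (a point): top of the free hook's upturned front end, 226 mm above the bench, 16 mm higher than the rod's top and 75 mm behind the cabinet's front; the wire is 6 mm thick
- jar: amber glass jar standing at the back, 56 mm across, 70 mm high (leave it). Origin at the centre of its underside
- cup: white ceramic cup standing at the back, 68 mm across, 85 mm high (leave it). Origin at the centre of its underside
- dish: terracotta dish at the back, 100 mm across, 22 mm high (leave it). Origin at the centre of its underside

How it is judged:
At the end, for the whole second after the job is handed in: All bricks lie flat (0.2 rad) and still in the tray, in one or two layers, none pressing on another with over 1.6 N (dense ones weigh 2.4 N or more, light ones under 0.8 N). The paddle hangs at rest on the free hook: eye within 40 mm of the seat, handle within 0.3 rad of vertical (x of brick_a in the frame of tote between -0.105 and 0.105 m and y of brick_a in the frame of tote between -0.06 and 0.06 m and z of each of brick_a, brick_b, brick_c, brick_d, brick_e in the frame of tote below 0.048 m and angle between each of brick_a, brick_b, brick_c, brick_d, brick_e's own z axis and vertical below 0.2 rad and linear speed of each of brick_a, brick_b, brick_c, brick_d, brick_e below 0.03 m/s and x of brick_b in the frame of tote between -0.105 and 0.105 m and y of brick_b in the frame of tote between -0.06 and 0.06 m and x of brick_c in the frame of tote between -0.105 and 0.105 m and y of brick_c in the frame of tote between -0.06 and 0.06 m and x of brick_d in the frame of tote between -0.105 and 0.105 m and y of brick_d in the frame of tote between -0.06 and 0.06 m and x of brick_e in the frame of tote between -0.105 and 0.105 m and y of brick_e in the frame of tote between -0.06 and 0.06 m and contact force between each of brick_b, brick_c, brick_d, brick_e and brick_a below 1.6 N and contact force between each of brick_c, brick_d, brick_e and brick_b below 1.6 N and contact force between each of brick_d, brick_e and brick_c below 1.6 N and contact force between brick_e and brick_d below 1.6 N and distance between paddle_eye and hook_seat below 0.04 m and angle between paddle's own x axis and vertical below 0.3 rad and linear speed of paddle below 0.12 m/s); the robot touches nothing.
It fails at once if the jar is knocked over or pushed more than 80 mm (distance of jar from where it was at the start of the episode above 0.08 m or angle between jar's own z axis and vertical above 0.7 rad).
It fails at once if the cup is knocked over or pushed more than 80 mm (distance of cup from where it was at the start of the episode above 0.08 m or angle between cup's own z axis and vertical above 0.7 rad).
It fails at once if the dish is knocked over or pushed more than 80 mm (distance of dish from where it was at the start of the episode above 0.08 m or angle between dish's own z axis and vertical above 0.7 rad).
Of brick_a, brick_b, brick_c, brick_d, brick_e only 3 to 4 are there at a start; the rules pass over those that are not, and their reading is None.
At some moment in a run one of brick_a, brick_b, brick_c, brick_d, brick_e may be knocked a few centimetres aside while the robot is not near it.
It also fails if it takes over 210 s, if anything falls off the work surface, if the arm or the gripper's body presses on something with over 40 N, if the wrist force passes 120 N, or if a joint passes its speed limit or range.

## Working session

There is one attempt and no reset: what is moved stays moved. The work goes in short steps, Python scripts to look and compute and a tool call to move; the robot and the scene stay as the last step left them, time stands still between calls to the robot, and variables do not carry over. Pictures are saved under pics/ and viewed, and the job is handed in when it is done.

Besides the shell and the picture viewer there is one more tool, called after "Request:" as name(argument=value, ...), one argument or row to a line, values as JSON. drive_tool: Moves the arm, as the interface text tells. Its arguments: {"type":"object","properties":{"deltas":{"type":"array","items":{"type":"array","items":{"type":"array","items":{"type":"number"}}}},"grip_force":{"type":"number"}},"required":["deltas"]}

```bash
mkdir -p pics; ls; cat > h.py <<'E'
import numpy as np, cv2
from bench import read_state, optics, arm, look_for
def snap(c,fn=None):
    im=optics.camera(c)
    if fn: cv2.imwrite('pics/'+fn,cv2.cvtColor(im['color'],cv2.COLOR_RGB2BGR))
    return im
def proj(im,P):
    T=np.linalg.inv(np.array(im['world_from_camera'])); p=T[:3,:3]@np.array(P)+T[:3,3]
    return np.array([im['cx']+im['fx']*p[0]/-p[2], im['cy']+im['fy']*(-p[1])/-p[2]])
def unproj(im,u,v,z):
    T=np.array(im['world_from_camera']); d=T[:3,:3]@np.array([(u-im['cx'])/im['fx'],-(v-im['cy'])/im['fy'],-1]); o=T[:3,3]
    return o+d*(z-o[2])/d[2]
E
python3 - <<'E'
from h import *
s=read_state(); print(s)
for c in ['scene','top']:
    im=snap(c,c+'0.png'); print({k:v for k,v in im.items() if k!='color'})
    for n in ['brick_a','tote','paddle','paddle_eye','cabinet','hook_seat','hook_tip','jar','cup','dish']:
        try:
            for r in look_for(c,n): print(c,n,np.round(r['centre'],3),round(r['confidence'],2))
        except Exception as e: print(n,e)
E
```

```text
pics
{'clock': 0.0, 'q': array([-1.16695637e+00,  4.23840208e-01,  1.63068621e+00, -2.56146457e-05,
        1.08857687e+00, -1.90211908e-02]), 'joint_velocities': array([-0.00052986,  0.00166438,  0.0010511 ,  0.00022267, -0.00019905,
       -0.00275987]), 'effort': array([ 4.71914682e-03, -5.44602942e+01, -2.73664963e+01,  6.44710497e-02,
        2.26577790e-02, -1.20667960e-04]), 'ee_pos': array([ 0.25628611, -0.5694753 ,  0.24690354]), 'tool_rot': array([[ 9.11913661e-01,  4.10381648e-01, -6.14475936e-04],
       [ 4.10382108e-01, -9.11912617e-01,  1.38020070e-03],
       [ 6.06067868e-06, -1.51079380e-03, -9.99998859e-01]]), 'contact_force': array([-0.1790624 ,  1.14014525, -0.28620356]), 'wrist_torque': array([ 0.01030976, -0.01920696,  0.01832901]), 'gripper_width': 0.08791258799260182}
{'fx': 545.0254070010939, 'fy': 545.0254070010939, 'cx': 322.13037397515353, 'cy': 229.29418982712565, 'world_from_camera': array([[ 0.4326752 , -0.53228397,  0.7276441 ,  1.36999093],
       [ 0.90129699,  0.23626893, -0.36309879, -0.46001252],
       [ 0.02135197,  0.81292728,  0.58197365,  0.
[... 990 characters left out ...]
,  0.9866223 ,  1.10357474],
       [ 0.        ,  0.        ,  0.        ,  1.        ]])}
top brick_a [ 0.445 -0.034  0.032] 0.92
top brick_a [ 0.579 -0.138  0.034] 0.91
top brick_a [0.455 0.083 0.028] 0.89
top brick_a [ 0.462 -0.149  0.031] 0.78
top tote [ 0.48  -0.356  0.004] 0.86
top paddle [0.436 0.281 0.012] 0.56
top paddle [ 0.482 -0.355  0.006] 0.2
top paddle_eye [0.436 0.284 0.013] 0.77
top cabinet [0.453 0.085 0.028] 0.71
top hook_seat [0.64  0.266 0.283] 0.68
top hook_tip [0.644 0.258 0.282] 0.63
top hook_tip [ 0.577 -0.139  0.029] 0.4
top hook_tip [ 0.744 -0.102  0.071] 0.38
top cup [ 0.755 -0.275  0.048] 0.95
top dish [0.734 0.03  0.014] 0.9
top dish [ 0.46  -0.15   0.032] 0.42
```

View pics/scene0.png

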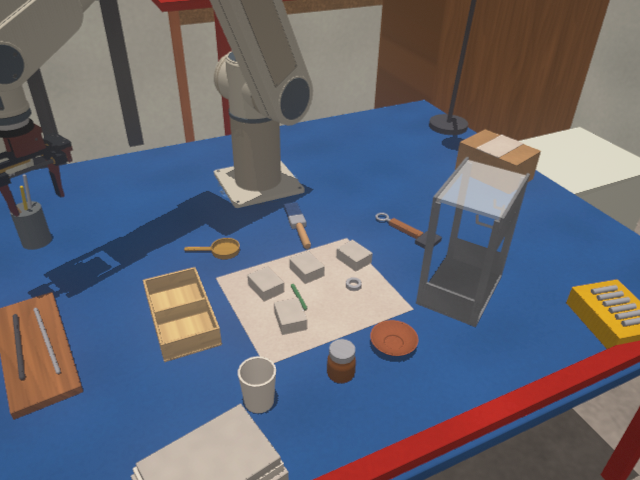

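View pics/top0.png

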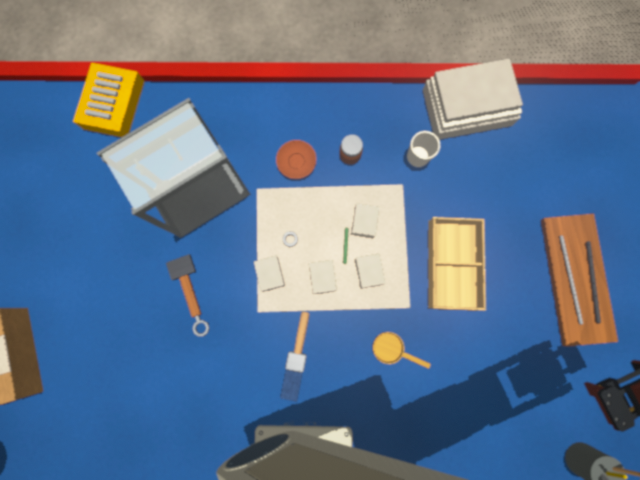

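The pictures show four bricks on the pale mat (top view about (365,220), (370,270), (322,277), (269,273)). The tray is at (457,263), the paddle runs from plate (180,267) to eye (201,327), and the cabinet is at (175,165). Next I'll enlarge the crops.

```bash
python3 - <<'E'
from h import *
a=cv2.imread('pics/top0.png')
cv2.imwrite('pics/c1.png',cv2.resize(a[195:320,245:415],None,fx=4.6,fy=4.6,interpolation=cv2.INTER_CUBIC))
cv2.imwrite('pics/c2.png',cv2.resize(a[90:345,90:260],None,fx=2.3,fy=2.3,interpolation=cv2.INTER_CUBIC))
b=cv2.imread('pics/scene0.png')
cv2.imwrite('pics/c3.png',cv2.resize(b[155:325,365:535],None,fx=3.5,fy=3.5,interpolation=cv2.INTER_CUBIC))
E
```

```text
(no output)
```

View pics/c1.png

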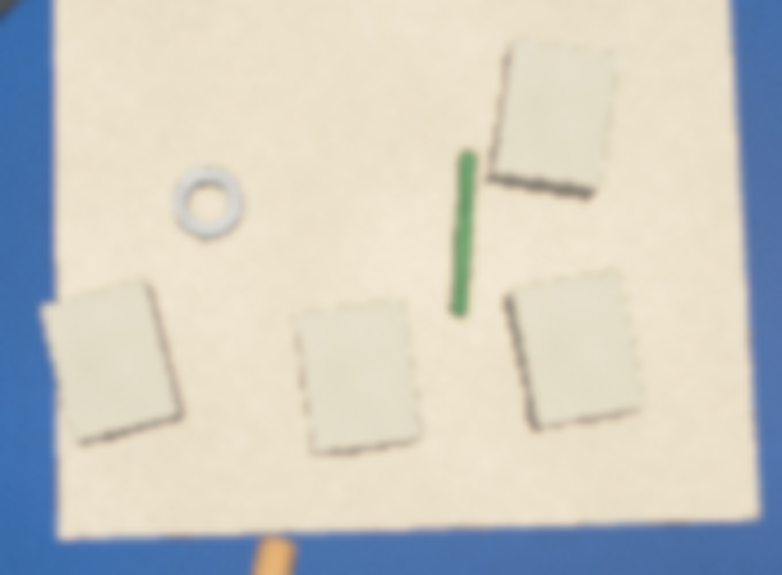

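View pics/c2.png

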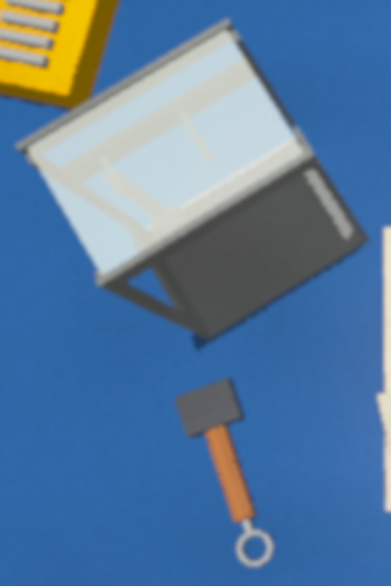

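View pics/c3.png

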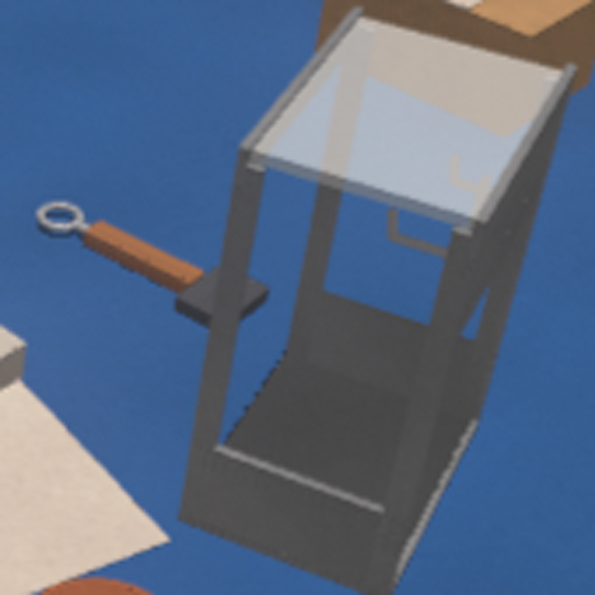

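```bash
cat > fit.py <<'E'
from h import *
from scipy.optimize import least_squares
def getcams():
    return snap('top'),snap('scene')
def fit(it,isc,ct,cs,x0):
    def w(p,P): c,s=np.cos(p[2]),np.sin(p[2]); return [p[0]+c*P[0]-s*P[1],p[1]+s*P[0]+c*P[1],P[2]]
    f=lambda p: np.concatenate([proj(i,w(p,P))-np.array(u) for i,L in ((it,ct),(isc,cs)) for P,u in L])
    r=least_squares(f,x0,loss='soft_l1'); return r.x,f(r.x),w
E
python3 - <<'E'
from fit import *
it,isc=getcams()
o=lambda u,v:(90+u/2.3,90+v/2.3)
ct=[((-.07,.1,0),o(200,343)),((-.07,-.1,0),o(367,238)),((-.07,.1,.286),o(100,282)),((.07,.1,.286),o(18,148)),((.07,-.1,.286),o(230,22))]
o=lambda u,v:(365+u/3.5,155+v/3.5)
cs=[((-.07,-.1,0),o(180,520)),((.07,-.1,0),o(388,594)),((-.07,-.1,.286),o(243,150)),((.07,-.1,.286),o(480,225)),((-.07,.1,.286),o(362,10)),((.07,.1,.286),o(575,66))]
p,r,w=fit(it,isc,ct,cs,[.65,.25,.5])
print('cab',p); print(r.reshape(-1,2).round(1))
seat=w(p,(.032,-.02,.21)); tip=w(p,(.005,-.02,.226)); print(seat,tip)
b=cv2.imread('pics/scene0.png')
c=cv2.resize(b[155:325,365:535],None,fx=3.5,fy=3.5,interpolation=cv2.INTER_CUBIC)
for P in [(.032,-.02,.21),(.005,-.02,.226),(.07,-.02,.21),(.07,.06,.21)]:
    u=(proj(isc,w(p,P))-[365,155])*3.5; print(P,u); cv2.circle(c,tuple(int(x) for x in u),4,(0,0,255),-1)
cv2.imwrite('pics/c4.png',c)
# bricks
a=cv2.cvtColor(it['color'],cv2.COLOR_RGB2HSV)
for u,v in [(365,220),(370,270),(322,277),(269,273),(300,250)]: print(u,v,a[v,u],it['color'][v,u])
E
```

```text
cab [0.65313816 0.26203103 0.58457735]
[[ 3.5 -2.3]
 [ 0.8 -0.2]
 [-0.9  0.7]
 [-1.6 -2.7]
 [-1.3 -3. ]
 [-1.4 -0.3]
 [-0.9  2.3]
 [-1.8 -1.4]
 [ 1.2 -1.1]
 [-2.6 -1.7]
 [ 0.3 -0.6]]
[np.float64(0.6908613561776167), np.float64(0.26301122040808805), 0.21] [np.float64(0.6683448304103966), np.float64(0.24811135237598408), 0.226]
(0.032, -0.02, 0.21) [430.53734511 243.08501276]
(0.005, -0.02, 0.226) [391.22171395 206.93501753]
(0.07, -0.02, 0.21) [494.36478112 263.22968678]
(0.07, 0.06, 0.21) [530.1781468  199.14393648]
365 220 [ 23  31 228] [228 221 200]
370 270 [ 23  31 228] [228 221 200]
322 277 [ 22  30 228] [228 221 201]
269 273 [ 23  29 227] [227 221 201]
300 250 [ 21  34 237] [237 227 205]
```

View pics/c4.png

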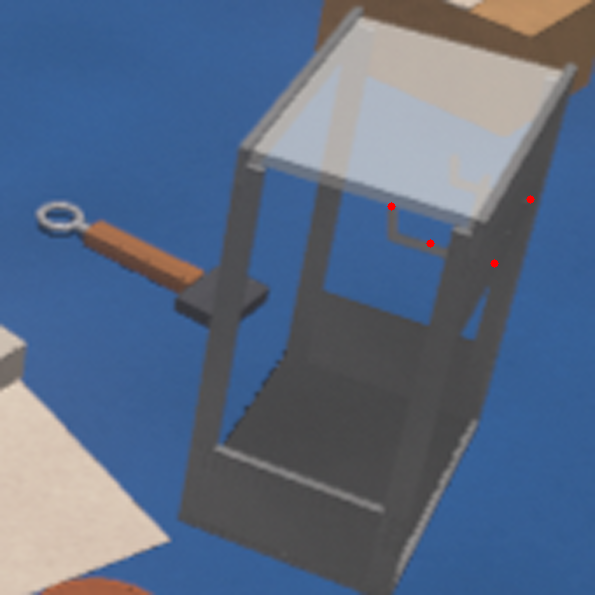

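```bash
python3 - <<'E'
from fit import *
it,isc=getcams()
img=it['color'][:,:,::-1].copy()
big=cv2.resize(img,None,fx=4,fy=4,interpolation=cv2.INTER_CUBIC)
def draw(im,pts):
    q=np.array([(proj(im,P)+.5)*4-.5 for P in pts]).astype(int); cv2.polylines(big,[q],True,(0,0,255),1)
o=lambda u,v:(245+u/4.6-.5,195+v/4.6-.5)
C={'B1':[(512,40),(617,50),(599,188),(490,177)],'B2':[(514,293),(618,270),(641,408),(537,428)],'B3':[(297,315),(405,298),(420,438),(315,452)],'B4':[(42,308),(147,280),(183,415),(78,442)]}
# image corners order: far-left(+x,+y), far-right(+x,-y), near-right, near-left
M=[(.036,.028,.032),(.036,-.028,.032),(-.036,-.028,.032),(-.036,.028,.032)]
for k,L in C.items():
    p,r,w=fit(it,isc,[(m,o(*u)) for m,u in zip(M,L)],[],[.5,0,0]); print(k,p.round(4),r.round(1)); draw(it,[w(p,m) for m in M])
cv2.imwrite('pics/d1.png',big[195*4:320*4,245*4:415*4])
cv2.imwrite('pics/d2.png',cv2.resize(img[205:325,415:500],None,fx=4.5,fy=4.5,interpolation=cv2.INTER_CUBIC))
cv2.imwrite('pics/d3.png',cv2.resize(img[245:345,155:225],None,fx=6,fy=6,interpolation=cv2.INTER_CUBIC))
E
```

```text
B1 [ 0.5816 -0.1395 -0.126 ] [-0.6 -0.3 -0.1  0.6  0.3  0.3  0.3 -0.5]
B2 [ 0.4605 -0.1506  0.1826] [-0.9 -1.   0.1 -0.   1.   0.5 -0.2  0.3]
B3 [ 0.446  -0.0405  0.1397] [-0.3 -0.7 -0.  -0.1  0.9  0.3 -0.4  0.4]
B4 [0.4518 0.0846 0.2824] [-0.1 -0.1  0.2 -0.4  0.2 -0.  -0.3  0.6]
```

View pics/d1.png

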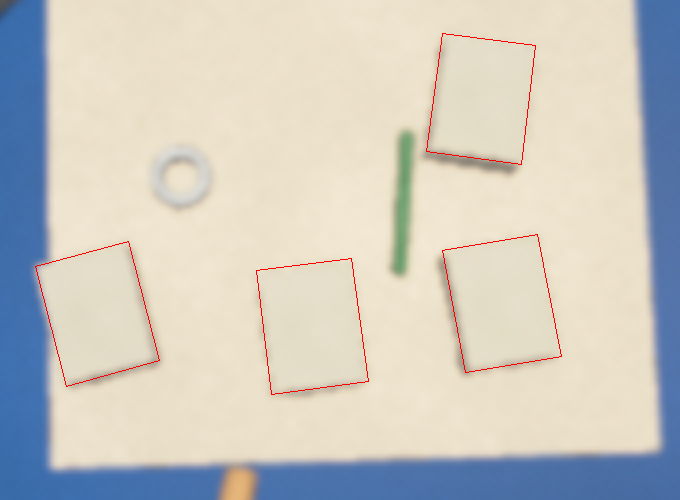

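View pics/d2.png

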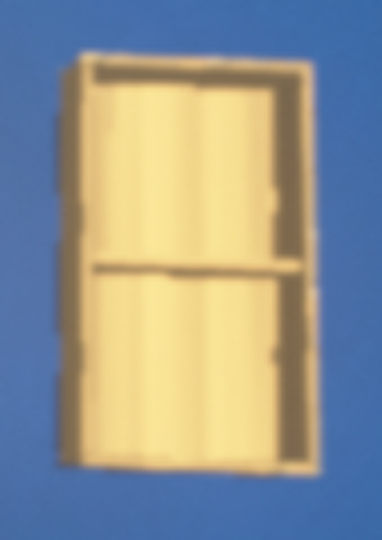

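View pics/d3.png

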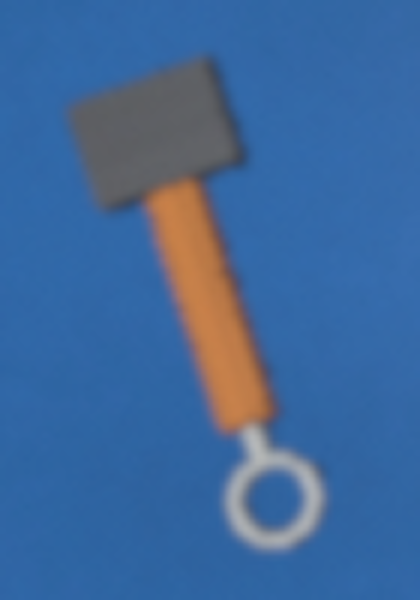

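```bash
python3 - <<'E'
from fit import *
it,isc=getcams()
o=lambda u,v:(415+u/4.5-.5,205+v/4.5-.5)
M=[(.105,.059,.05),(.105,-.059,.05),(-.105,-.059,.05),(-.105,.059,.05)]
p,r,w=fit(it,isc,[(m,o(*u)) for m,u in zip(M,[(82,53),(315,62),(320,472),(80,468)])],[],[.48,-.35,0]); print('tray',p.round(4),r.round(1))
print([np.round(w(p,(x,0,0))[:2],4) for x in(-.051,.051)])
o=lambda u,v:(155+u/6-.5,245+v/6-.5)
L=[((.1,0,.008),o(274,499)),((-.075,-.03,.014),o(70,105)),((-.075,.03,.014),o(210,55)),((.07,0,.016),o(245,430)),((-.03,-.03,.014),o(104,210)),((-.03,.03,.014),o(243,160))]
for pp in ([.44,.28,-2.9],):
  p,r,w=fit(it,isc,L,[],pp); print('pad',p.round(4),r.round(1))
o=lambda u,v:(365+u/3.5-.5,155+v/3.5-.5)
p,r,w=fit(it,isc,L,[((.1,0,.008),o(60,218))],pp); print('pad',p.round(4),r.round(1), w(p,(.1,0,0)),w(p,(-.018,0,0)))
E
```

```text
tray [ 0.4797 -0.3514 -0.03  ] [ 0.2  0.  -0.6  0.  -0.1  0.6  0.5 -0.7]
[array([ 0.4287, -0.3499]), array([ 0.5307, -0.3529])]
pad [ 0.4167  0.2795 -2.7871] [ 0.   0.4 -0.3 -0.1  0.3 -0.2  0.1 -0.3 -0.6  0.2  0.4  0. ]
pad [ 0.4169  0.2795 -2.7861] [ 0.1  0.3 -0.4 -0.2  0.3 -0.3  0.2 -0.4 -0.6  0.2  0.4 -0.1 -0.2 -0.9] [np.float64(0.32317004940053945), np.float64(0.24469306691964166), 0] [np.float64(0.4337925586129062), np.float64(0.2857620388517443), 0]
```

```bash
cat > plan.py <<'E'
import sys
from h import *
def yaw(R): return np.arctan2(R[1,0],R[0,0])
def plan(x,y,z,yw,n,g=None,rot='any'):
    s=read_state(); R=np.array(s['tool_rot']); p=np.array(s['ee_pos']); y0=yaw(R)
    dy=(yw-y0+np.pi)%(2*np.pi)-np.pi
    if rot=='-' and dy>0: dy-=2*np.pi
    if rot=='+' and dy<0: dy+=2*np.pi
    d=np.array([x,y,z])-p; out=[]
    cp=p.copy()
    for i in range(n):
        a=y0+dy*i/n; c,si=np.cos(a),np.sin(a)
        Rt=np.array([[c,si,0],[si,-c,0],[0,0,-1]])
        w=p+d*(i+1)/n-cp
        t=np.round(Rt.T@w,4); cp=cp+Rt@t
        out.append([g if g is not None else 0]+[float(v)+0. for v in t]+[round(float(-dy/n),4)])
    print('pos',p.round(4),'yaw',round(float(y0),4),'q',np.round(s['q'],2),'F',np.round(s['contact_force'],2),'w',round(s['gripper_width'],4),'t',round(s['clock'],2))
    print('dy',round(float(dy),3),'dist',d.round(4))
    print(str(out).replace(' ',''))
if __name__=='__main__':
    a=sys.argv; plan(*[float(v) for v in a[1:5]],int(a[5]),float(a[6]),a[7] if len(a)>7 else 'any')
E
python3 plan.py .4605 -.1506 .10 .1826 12 0.6
```

```text
pos [ 0.2565 -0.5699  0.2477] yaw 0.4228 q [-1.17  0.42  1.63 -0.    1.09 -0.02] F [-1.25  0.11 -0.32] w 0.0879 t 1.4
dy -0.24 dist [ 0.204   0.4193 -0.1477]
[[0.6,0.0298,-0.0249,0.0123,0.02],[0.6,0.0294,-0.0255,0.0123,0.02],[0.6,0.0288,-0.026,0.0123,0.02],[0.6,0.0283,-0.0267,0.0123,0.02],[0.6,0.0278,-0.0272,0.0123,0.02],[0.6,0.0272,-0.0277,0.0123,0.02],[0.6,0.0266,-0.0283,0.0123,0.02],[0.6,0.0261,-0.0288,0.0124,0.02],[0.6,0.0255,-0.0294,0.0123,0.02],[0.6,0.0249,-0.0298,0.0123,0.02],[0.6,0.0243,-0.0303,0.0123,0.02],[0.6,0.0237,-0.0308,0.0123,0.02]]
```

Request:
drive_tool(
  deltas=[
    [[0.9, 0.03, -0.025, 0.012, 0.02], [0.9, 0.0295, -0.0255, 0.012, 0.02], [0.9, 0.029, -0.026, 0.012, 0.02], [0.9, 0.0285, -0.0265, 0.012, 0.02], [0.9, 0.028, -0.027, 0.012, 0.02], [0.9, 0.027, -0.028, 0.012, 0.02], [0.9, 0.0265, -0.0285, 0.012, 0.02], [0.9, 0.026, -0.029, 0.013, 0.02], [0.9, 0.0255, -0.0295, 0.013, 0.02], [0.9, 0.025, -0.03, 0.013, 0.02], [0.9, 0.0245, -0.0305, 0.013, 0.02], [0.9, 0.0235, -0.031, 0.012, 0.02], [0.9, 0, 0, 0, 0], [0.9, 0, 0, 0, 0]],
  ],
  grip_force=20,
)

```text
clock: 3.15
ee_pos: [0.4608, -0.1496, 0.0999]
tool_rot: [[0.983, 0.183, 0.0], [0.183, -0.983, -0.0], [0.0, 0.0, -1.0]]
contact_force: [0.0, -0.4, -1.0]
gripper_width: 0.0836
```

```bash
python3 plan.py .4605 -.1506 .031 .1826 3 0.9
```

```text
pos [ 0.4608 -0.1496  0.0999] yaw 0.1836 q [-0.34  0.46  2.03 -0.    0.65  1.05] F [ 0.03 -0.38 -1.04] w 0.0836 t 3.15
dy -0.001 dist [-0.0003 -0.001  -0.0689]
[[0.9,-0.0002,0.0003,0.023,0.0003],[0.9,-0.0001,0.0003,0.0229,0.0003],[0.9,-0.0002,0.0003,0.023,0.0003]]
```

Request:
drive_tool(
  deltas=[
    [[0.9, 0, 0.001, 0.023, 0], [0.9, 0, 0, 0.023, 0], [0.9, 0, 0, 0.023, 0], [0.9, 0, 0, 0, 0], [-1, 0, 0, 0, 0], [-1, 0, 0, 0, 0], [-1, 0, 0, 0, 0], [-1, 0, 0, 0, 0], [-1, 0, 0, -0.02, 0], [-1, 0, 0, -0.02, 0], [-1, 0, 0, -0.02, 0], [-1, 0, 0, 0, 0], [-1, 0, 0, 0, 0], [-1, 0, 0, 0, 0]],
  ],
  grip_force=20,
)

```text
clock: 4.9
ee_pos: [0.4604, -0.1501, 0.0899]
tool_rot: [[0.983, 0.182, -0.001], [0.182, -0.983, 0.0], [-0.001, -0.001, -1.0]]
contact_force: [-0.3, -0.0, -0.4]
gripper_width: 0.0562
```

```bash
cat > wt.py <<'E'
from h import *
F=[];T=[]
for i in range(12):
    snap('top'); s=read_state(); F.append(s['contact_force']);T.append(s['wrist_torque'])
print('F',np.mean(F,0).round(2),np.std(F,0).round(2),'w',s['gripper_width'],s['clock'],s['ee_pos'].round(4))
E
python3 wt.py
```

```text
F [ 0.05 -0.03 -0.59] [0.55 0.32 0.42] w 0.0560119259360601 5.5 [ 0.461  -0.1503  0.0907]
```

Brick B2 is held (opening 56 mm) and weighs about 0.6 N, so it is light. I'll put it back and weigh B3.

Request:
drive_tool(
  deltas=[
    [[-1, 0, 0, 0.02, 0], [-1, 0, 0, 0.02, 0], [-1, 0, 0, 0.018, 0], [-1, 0, 0, 0, 0], [0.9, 0, 0, 0, 0], [0.9, 0, 0, 0, 0], [0.9, 0, 0, -0.03, 0], [0.9, 0, 0, -0.04, 0]],
  ],
)

```text
clock: 6.5
ee_pos: [0.4604, -0.1501, 0.1033]
tool_rot: [[0.983, 0.182, -0.002], [0.182, -0.983, 0.001], [-0.001, -0.001, -1.0]]
contact_force: [0.4, -0.1, -0.2]
gripper_width: 0.083
```

```bash
python3 plan.py .446 -.0405 .1 .1397 4 0.9
```

```text
pos [ 0.4604 -0.1501  0.1033] yaw 0.1827 q [-0.34  0.46  2.02  0.    0.66  1.05] F [ 0.42 -0.08 -0.15] w 0.083 t 6.5
dy -0.043 dist [-0.0144  0.1096 -0.0033]
[[0.9,0.0014,-0.0276,0.0008,0.0108],[0.9,0.0012,-0.0276,0.0009,0.0108],[0.9,0.0008,-0.0276,0.0008,0.0108],[0.9,0.0006,-0.0276,0.0008,0.0108]]
```

Request:
drive_tool(
  deltas=[
    [[0.9, 0.0014, -0.0275, 0, 0.011], [0.9, 0.0012, -0.0275, 0, 0.011], [0.9, 0.0008, -0.0275, 0, 0.011], [0.9, 0.0006, -0.0275, 0.003, 0.011], [0.9, 0, 0, 0, 0]],
  ],
)

```text
clock: 7.12
ee_pos: [0.4463, -0.04, 0.1001]
tool_rot: [[0.99, 0.141, 0.0], [0.141, -0.99, 0.0], [0.0, -0.0, -1.0]]
contact_force: [0.4, -0.6, 0.1]
gripper_width: 0.0836
```

```bash
cat > lk.py <<'E'
from h import *
import sys
for c in ('scene','top'):
    snap(c,c+'_'+sys.argv[1]+'.png')
    print(c,[list(np.round(r['centre'],3))+[round(r['confidence'],2)] for r in look_for(c,'brick_a')])
E
python3 lk.py 1; python3 plan.py .446 -.0405 .031 .1397 3 0.9
```

```text
scene [[np.float64(0.596), np.float64(-0.141), np.float64(0.032), 0.89], [np.float64(0.461), np.float64(-0.043), np.float64(0.03), 0.72], [np.float64(0.462), np.float64(0.08), np.float64(0.036), 0.7], [np.float64(0.472), np.float64(-0.152), np.float64(0.027), 0.69]]
top [[np.float64(0.582), np.float64(-0.142), np.float64(0.03), 0.7], [np.float64(0.46), np.float64(0.089), np.float64(0.032), 0.62], [np.float64(0.46), np.float64(-0.162), np.float64(0.03), 0.58]]
pos [ 0.4472 -0.0418  0.1   ] yaw 0.1384 q [-0.12  0.43  2.1  -0.    0.61  1.31] F [ 0.25 -0.27 -0.05] w 0.0835 t 7.33
dy 0.001 dist [-0.0012  0.0013 -0.069 ]
[[0.9,-0.0003,-0.0005,0.023,-0.0004],[0.9,-0.0003,-0.0005,0.023,-0.0004],[0.9,-0.0004,-0.0005,0.023,-0.0004]]
```

Request:
drive_tool(
  deltas=[
    [[0.9, 0, 0, 0.023, 0], [0.9, 0, 0, 0.023, 0], [0.9, 0, 0, 0.023, 0], [0.9, 0, 0, 0, 0], [-1, 0, 0, 0, 0], [-1, 0, 0, 0, 0], [-1, 0, 0, 0, 0], [-1, 0, 0, 0, 0], [-1, 0, 0, -0.02, 0], [-1, 0, 0, -0.02, 0], [-1, 0, 0, -0.02, 0], [-1, 0, 0, 0, 0], [-1, 0, 0, 0, 0], [-1, 0, 0, 0, 0]],
  ],
  grip_force=25,
)

```text
clock: 9.07
ee_pos: [0.4461, -0.0411, 0.0899]
tool_rot: [[0.99, 0.138, -0.002], [0.138, -0.99, 0.0], [-0.001, -0.0, -1.0]]
contact_force: [0.5, -1.2, -2.8]
gripper_width: 0.056
```

```bash
python3 wt.py;python3 plan.py .5307 -.3529 .13 -.03 10 -1
```

```text
F [-0.04 -0.12 -3.07] [0.78 0.43 0.47] w 0.0555320881507014 9.675 [ 0.4467 -0.0411  0.0907]
pos [ 0.4467 -0.0411  0.0907] yaw 0.1388 q [-0.12  0.44  2.11 -0.    0.59  1.31] F [-1.67 -0.4  -2.8 ] w 0.0555 t 9.68
dy -0.169 dist [ 0.084  -0.3118  0.0393]
[[-1.0,0.004,0.032,-0.0039,0.0169],[-1.0,0.0046,0.032,-0.004,0.0169],[-1.0,0.005,0.0319,-0.0039,0.0169],[-1.0,0.0057,0.0318,-0.0039,0.0169],[-1.0,0.0061,0.0317,-0.004,0.0169],[-1.0,0.0067,0.0316,-0.0039,0.0169],[-1.0,0.0072,0.0314,-0.0039,0.0169],[-1.0,0.0078,0.0314,-0.0039,0.0169],[-1.0,0.0083,0.0312,-0.004,0.0169],[-1.0,0.0088,0.0311,-0.0039,0.0169]]
```

Request:
drive_tool(
  deltas=[
    [[-1, 0.004, 0.032, -0.01, 0.017], [-1, 0.0045, 0.032, -0.01, 0.017], [-1, 0.005, 0.032, -0.01, 0.017], [-1, 0.0055, 0.032, -0.01, 0.017], [-1, 0.006, 0.0315, 0, 0.017], [-1, 0.0065, 0.0315, 0, 0.017], [-1, 0.0075, 0.0315, 0, 0.017], [-1, 0.008, 0.0315, 0, 0.017], [-1, 0.0085, 0.031, 0, 0.017], [-1, 0.009, 0.031, 0, 0.017], [-1, 0, 0, 0, 0], [-1, 0, 0, 0, 0]],
  ],
)

```text
clock: 11.18
ee_pos: [0.5301, -0.3522, 0.1301]
tool_rot: [[1.0, -0.031, -0.001], [-0.031, -1.0, 0.001], [-0.001, -0.001, -1.0]]
contact_force: [-0.9, -0.4, -3.1]
gripper_width: 0.0557
```

```bash
python3 plan.py .5307 -.3529 .038 -.03 4 -1;python3 - <<'E'
from h import *
im=snap('scene'); cv2.imwrite('pics/e1.png',cv2.resize(im['color'][220:380,110:290,::-1],None,fx=4,fy=3.7))
E
```

```text
pos [ 0.5301 -0.3522  0.1301] yaw -0.0313 q [-0.61  0.58  1.67  0.    0.89  1.  ] F [-0.92 -0.36 -3.06] w 0.0557 t 11.18
dy 0.001 dist [ 0.0006 -0.0007 -0.0921]
[[-1.0,0.0001,0.0002,0.023,-0.0003],[-1.0,0.0002,0.0001,0.0231,-0.0003],[-1.0,0.0001,0.0002,0.023,-0.0003],[-1.0,0.0002,0.0002,0.023,-0.0003]]
```

View pics/e1.png

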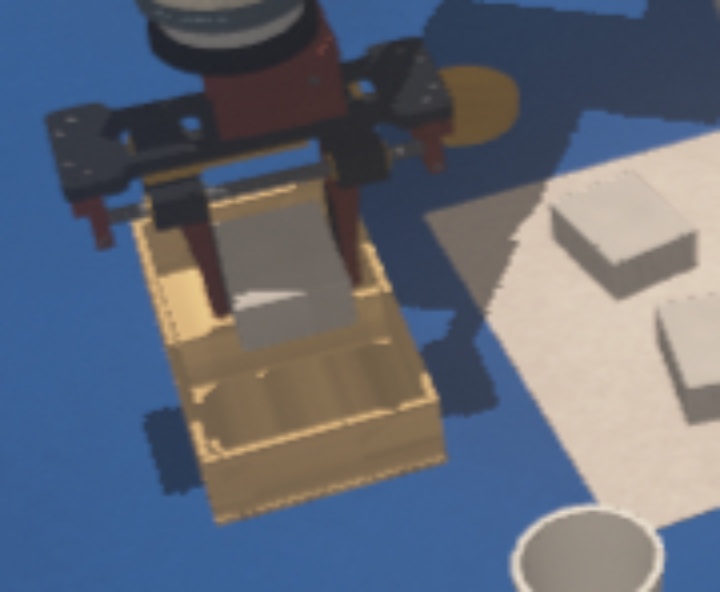

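The brick is held level over the far bay. I'll lower it and release.

Request:
drive_tool(
  deltas=[
    [[-1, 0, 0, 0.025, 0], [-1, 0, 0, 0.025, 0], [-1, 0, 0, 0.025, 0], [-1, 0, 0, 0.011, 0], [-1, 0, 0, 0.006, 0], [-1, 0, 0, 0, 0], [0.5, 0, 0, 0, 0], [0.5, 0, 0, 0, 0], [0.5, 0, 0, 0, 0], [0.5, 0, 0, -0.04, 0], [0.5, 0, 0, -0.04, 0], [0.9, 0, 0, -0.02, 0]],
  ],
)

```text
clock: 12.72
ee_pos: [0.5317, -0.3536, 0.1411]
tool_rot: [[1.0, -0.031, 0.003], [-0.031, -1.0, -0.002], [0.003, 0.002, -1.0]]
contact_force: [0.8, -0.6, -0.1]
gripper_width: 0.0726
```

```bash
python3 lk.py 2; python3 plan.py .5816 -.1395 .1 -.126 6 0.9; python3 - <<'E'
import cv2
a=cv2.imread('pics/top_2.png'); cv2.imwrite('pics/e2.png',cv2.resize(a[180:330,240:500],None,fx=3,fy=3,interpolation=cv2.INTER_CUBIC))
E
```

```text
scene [[np.float64(0.537), np.float64(-0.351), np.float64(0.033), 0.88], [np.float64(0.596), np.float64(-0.142), np.float64(0.032), 0.69], [np.float64(0.474), np.float64(-0.15), np.float64(0.025), 0.68], [np.float64(0.462), np.float64(0.079), np.float64(0.034), 0.58]]
top [[np.float64(0.454), np.float64(0.086), np.float64(0.029), 0.94], [np.float64(0.46), np.float64(-0.151), np.float64(0.033), 0.79], [np.float64(0.584), np.float64(-0.136), np.float64(0.031), 0.59], [np.float64(0.507), np.float64(-0.334), np.float64(0.036), 0.53], [np.float64(0.435), np.float64(0.282), np.float64(0.016), 0.18]]
pos [ 0.5305 -0.3527  0.138 ] yaw -0.0312 q [-0.61  0.57  1.67 -0.    0.9   1.  ] F [ 0.56 -0.6   0.37] w 0.0836 t 12.93
dy -0.095 dist [ 0.0511  0.2132 -0.038 ]
[[0.9,0.0074,-0.0358,0.0063,0.0158],[0.9,0.0068,-0.0359,0.0064,0.0158],[0.9,0.0063,-0.036,0.0063,0.0158],[0.9,0.0057,-0.0361,0.0064,0.0158],[0.9,0.0052,-0.0361,0.0063,0.0158],[0.9,0.0045,-0.0363,0.0063,0.0158]]
```

View pics/e2.png

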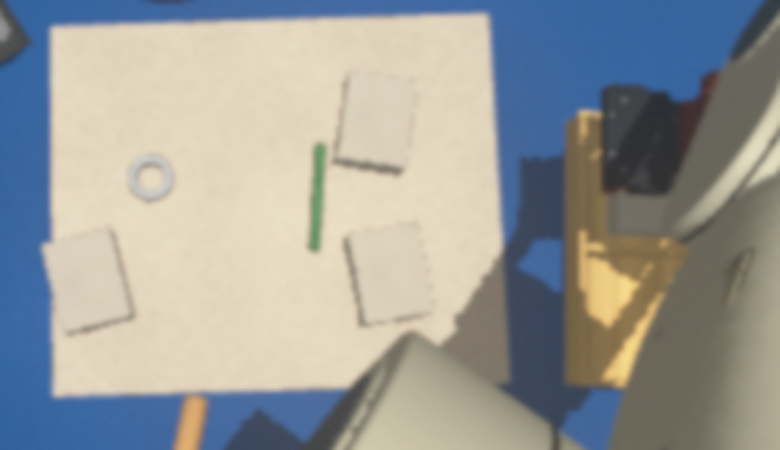

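The brick is in the far bay and the other three haven't moved. B1 is next.

Request:
drive_tool(
  deltas=[
    [[0.9, 0.0075, -0.036, 0.006, 0.016], [0.9, 0.007, -0.036, 0.006, 0.016], [0.9, 0.0065, -0.036, 0.006, 0.016], [0.9, 0.0055, -0.036, 0.006, 0.016], [0.9, 0.005, -0.036, 0.007, 0.016], [0.9, 0.0045, -0.036, 0.007, 0.016], [0.9, 0, 0, 0.023, 0], [0.9, 0, 0, 0.023, 0], [0.9, 0, 0, 0.023, 0], [0.9, 0, 0, 0, 0], [-1, 0, 0, 0, 0], [-1, 0, 0, 0, 0], [-1, 0, 0, 0, 0], [-1, 0, 0, 0, 0], [-1, 0, 0, -0.02, 0], [-1, 0, 0, -0.02, 0], [-1, 0, 0, -0.02, 0], [-1, 0, 0, 0, 0], [-1, 0, 0, 0, 0], [-1, 0, 0, 0, 0]],
  ],
)

```text
clock: 15.42
ee_pos: [0.5816, -0.1398, 0.091]
tool_rot: [[0.992, -0.127, -0.001], [-0.127, -0.992, 0.0], [-0.001, -0.0, -1.0]]
contact_force: [-0.7, -0.0, -1.3]
gripper_width: 0.0553
```

```bash
python3 wt.py;python3 plan.py .4287 -.3499 .13 -.03 8 -1
```

```text
F [-0.15  0.18 -0.86] [0.46 0.39 0.52] w 0.05603356958338578 16.025 [ 0.5821 -0.14    0.0917]
pos [ 0.5821 -0.14    0.0917] yaw -0.1272 q [-0.26  0.6   1.77  0.    0.77  1.44] F [-0.23  0.01 -1.05] w 0.056 t 16.02
dy 0.097 dist [-0.1534 -0.2099  0.0383]
[[-1.0,-0.0157,0.0285,-0.0048,-0.0122],[-1.0,-0.016,0.0282,-0.0048,-0.0122],[-1.0,-0.0164,0.0281,-0.0048,-0.0122],[-1.0,-0.0167,0.0279,-0.0048,-0.0122],[-1.0,-0.0171,0.0276,-0.0048,-0.0122],[-1.0,-0.0174,0.0275,-0.0047,-0.0122],[-1.0,-0.0177,0.0272,-0.0048,-0.0122],[-1.0,-0.0181,0.0271,-0.0048,-0.0122]]
```

B1 is light at 0.86 N, so it goes on top of the heavy one. B4 can then go on the floor of the near bay whatever it weighs, and light B2 on top of that.

```bash
python3 plan.py .5307 -.3529 .13 -.03 7 -1
```

```text
pos [ 0.5821 -0.14    0.0917] yaw -0.1272 q [-0.26  0.6   1.77  0.    0.77  1.44] F [-0.23  0.01 -1.05] w 0.056 t 16.02
dy 0.097 dist [-0.0514 -0.2129  0.0383]
[[-1.0,-0.0034,0.0311,-0.0055,-0.0139],[-1.0,-0.0039,0.0311,-0.0054,-0.0139],[-1.0,-0.0043,0.031,-0.0055,-0.0139],[-1.0,-0.0047,0.0309,-0.0055,-0.0139],[-1.0,-0.0051,0.0309,-0.0055,-0.0139],[-1.0,-0.0056,0.0308,-0.0054,-0.0139],[-1.0,-0.006,0.0307,-0.0055,-0.0139]]
```

Request:
drive_tool(
  deltas=[
    [[-1, -0.0035, 0.031, -0.012, -0.014], [-1, -0.004, 0.031, -0.012, -0.014], [-1, -0.0045, 0.031, -0.012, -0.014], [-1, -0.0045, 0.031, -0.002, -0.014], [-1, -0.005, 0.031, 0, -0.014], [-1, -0.0055, 0.031, 0, -0.014], [-1, -0.006, 0.031, 0, -0.014], [-1, 0, 0, 0, 0], [-1, 0, 0, 0.025, 0], [-1, 0, 0, 0.02, 0], [-1, 0, 0, 0.009, 0], [-1, 0, 0, 0.005, 0], [-1, 0, 0, 0, 0]],
  ],
)

```text
clock: 17.65
ee_pos: [0.5309, -0.3533, 0.0706]
tool_rot: [[1.0, -0.029, -0.0], [-0.029, -1.0, 0.0], [-0.0, -0.0, -1.0]]
contact_force: [-0.5, 0.2, -0.7]
gripper_width: 0.0559
```

```bash
python3 plan.py .5307 -.3529 .069 -.03 1 -1;python3 - <<'E'
from h import *
im=snap('scene'); cv2.imwrite('pics/e3.png',cv2.resize(im['color'][220:380,110:290,::-1],None,fx=4,fy=3.7))
E
```

```text
pos [ 0.5309 -0.3533  0.0706] yaw -0.029 q [-0.61  0.67  1.69  0.    0.78  0.99] F [-0.46  0.22 -0.71] w 0.0559 t 17.65
dy -0.001 dist [-0.0002  0.0004 -0.0016]
[[-1.0,-0.0003,-0.0003,0.0016,0.001]]
```

View pics/e3.png

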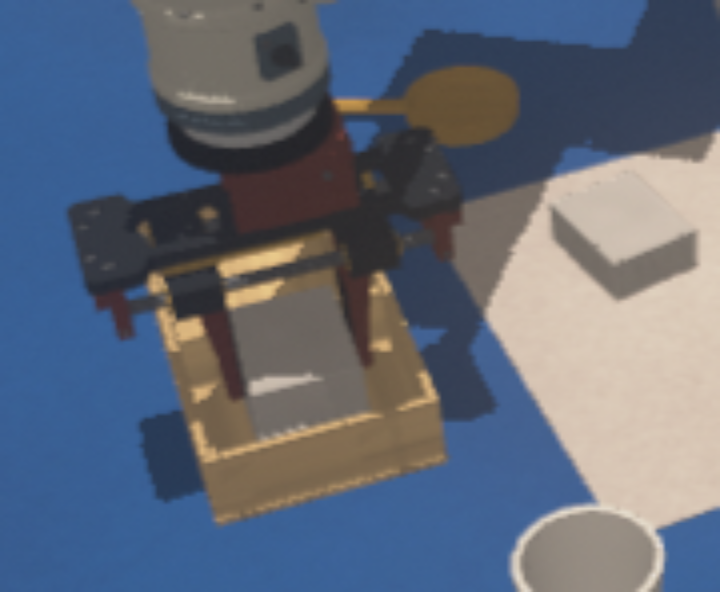

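Request:
drive_tool(
  deltas=[
    [[-1, 0, 0, 0.0015, 0], [-1, 0, 0, 0, 0], [0.5, 0, 0, 0, 0], [0.5, 0, 0, 0, 0], [0.5, 0, 0, 0, 0], [0.5, 0, 0, -0.03, 0], [0.5, 0, 0, -0.04, 0], [0.9, 0, 0, 0, 0]],
  ],
)

```text
clock: 18.7
ee_pos: [0.5326, -0.3547, 0.1424]
tool_rot: [[1.0, -0.029, 0.005], [-0.029, -1.0, -0.003], [0.005, 0.003, -1.0]]
contact_force: [0.5, 0.8, 0.1]
gripper_width: 0.0728
```

```bash
python3 lk.py 3; python3 plan.py .4518 .0846 .1 .2824 12 0.9
```

```text
scene [[np.float64(0.473), np.float64(-0.151), np.float64(0.026), 0.83], [np.float64(0.551), np.float64(-0.354), np.float64(0.071), 0.8], [np.float64(0.568), np.float64(-0.365), np.float64(0.032), 0.59], [np.float64(0.46), np.float64(0.082), np.float64(0.035), 0.57]]
top [[np.float64(0.45), np.float64(0.084), np.float64(0.033), 0.94], [np.float64(0.459), np.float64(-0.15), np.float64(0.034), 0.82], [np.float64(0.502), np.float64(-0.32), np.float64(0.023), 0.44]]
pos [ 0.53   -0.3529  0.1379] yaw -0.0292 q [-0.61  0.57  1.67 -0.    0.9   0.99] F [0.02 0.65 0.61] w 0.0832 t 18.9
dy 0.312 dist [-0.0782  0.4375 -0.0379]
[[0.9,-0.0076,-0.0363,0.0032,-0.026],[0.9,-0.0066,-0.0364,0.0031,-0.026],[0.9,-0.0057,-0.0366,0.0032,-0.026],[0.9,-0.0047,-0.0367,0.0031,-0.026],[0.9,-0.0038,-0.0369,0.0032,-0.026],[0.9,-0.0029,-0.0369,0.0032,-0.026],[0.9,-0.0018,-0.037,0.0031,-0.026],[0.9,-0.0009,-0.037,0.0032,-0.026],[0.9,0.0,-0.037,0.0031,-0.026],[0.9,0.0011,-0.037,0.0032,-0.026],[0.9,0.0019,-0.037,0.0032,-0.026],[0.9,0.003,-0.0369,0.0031,-0.026]]
```

View pics/scene_3.png

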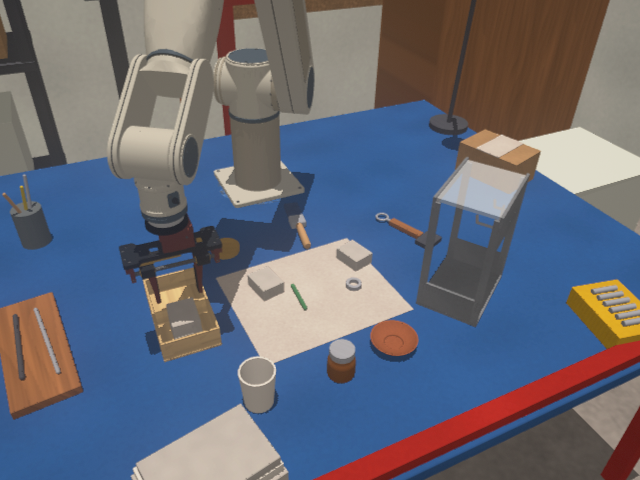

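The stack in the far bay sits flat. B4 is next.

Request:
drive_tool(
  deltas=[
    [[0.9, -0.0075, -0.0365, 0, -0.026], [0.9, -0.0065, -0.0365, 0, -0.026], [0.9, -0.0055, -0.0365, 0, -0.026], [0.9, -0.0045, -0.0365, 0, -0.026], [0.9, -0.004, -0.037, 0, -0.026], [0.9, -0.003, -0.037, 0, -0.026], [0.9, -0.002, -0.037, 0, -0.026], [0.9, -0.001, -0.037, 0, -0.026], [0.9, 0, -0.037, 0.01, -0.026], [0.9, 0.001, -0.037, 0.01, -0.026], [0.9, 0.002, -0.037, 0.01, -0.026], [0.9, 0.003, -0.037, 0.008, -0.026], [0.9, 0, 0, 0, 0]],
  ],
)

```text
clock: 20.52
ee_pos: [0.4509, 0.0857, 0.0997]
tool_rot: [[0.959, 0.282, -0.003], [0.282, -0.959, -0.0], [-0.003, -0.0, -1.0]]
contact_force: [0.0, 0.0, 0.0]
gripper_width: 0.0836
```

```bash
python3 lk.py 4; python3 plan.py .4518 .0846 .031 .2824 3 0.9
```

```text
scene [[np.float64(0.547), np.float64(-0.355), np.float64(0.071), 0.8], [np.float64(0.475), np.float64(-0.148), np.float64(0.025), 0.62], [np.float64(0.46), np.float64(0.08), np.float64(0.037), 0.61]]
top [[np.float64(0.53), np.float64(-0.348), np.float64(0.068), 0.92], [np.float64(0.461), np.float64(-0.148), np.float64(0.037), 0.9], [np.float64(0.52), np.float64(-0.323), np.float64(0.026), 0.67]]
pos [0.4525 0.0835 0.101 ] yaw 0.2818 q [ 0.16  0.43  2.08 -0.    0.63  1.45] F [-0.28 -0.14 -0.05] w 0.0836 t 20.73
dy 0.001 dist [-0.0007  0.0011 -0.07  ]
[[0.9,-0.0001,-0.0004,0.0233,-0.0002],[0.9,-0.0002,-0.0004,0.0234,-0.0002],[0.9,-0.0001,-0.0004,0.0233,-0.0002]]
```

Request:
drive_tool(
  deltas=[
    [[0.9, 0, 0, 0.023, 0], [0.9, 0, 0, 0.023, 0], [0.9, 0, 0, 0.023, 0], [0.9, 0, 0, 0, 0], [-1, 0, 0, 0, 0], [-1, 0, 0, 0, 0], [-1, 0, 0, 0, 0], [-1, 0, 0, 0, 0], [-1, 0, 0, -0.02, 0], [-1, 0, 0, -0.03, 0], [-1, 0, 0, -0.03, 0], [-1, 0, 0, -0.03, 0], [-1, 0, 0, 0, 0], [-1, 0, 0, 0, 0]],
  ],
)

```text
clock: 22.48
ee_pos: [0.4518, 0.0842, 0.1414]
tool_rot: [[0.96, 0.279, -0.001], [0.279, -0.96, -0.0], [-0.001, -0.0, -1.0]]
contact_force: [-0.1, 0.4, -2.2]
gripper_width: 0.0559
```

```bash
python3 wt.py;python3 plan.py .4287 -.3499 .14 -.03 12 -1
```

```text
F [-0.04  0.04 -2.64] [0.55 0.47 0.62] w 0.05562487449798215 23.075 [0.4525 0.0843 0.1421]
pos [0.4525 0.0843 0.1421] yaw 0.2828 q [ 0.16  0.35  2.06 -0.    0.73  1.45] F [ 0.47 -0.13 -2.39] w 0.0556 t 23.07
dy -0.313 dist [-0.0238 -0.4342 -0.0021]
[[-1.0,-0.012,0.0342,0.0002,0.0261],[-1.0,-0.0111,0.0345,0.0002,0.0261],[-1.0,-0.0102,0.0347,0.0001,0.0261],[-1.0,-0.0093,0.0351,0.0002,0.0261],[-1.0,-0.0084,0.0352,0.0002,0.0261],[-1.0,-0.0074,0.0355,0.0002,0.0261],[-1.0,-0.0066,0.0356,0.0001,0.0261],[-1.0,-0.0056,0.0358,0.0002,0.0261],[-1.0,-0.0046,0.036,0.0002,0.0261],[-1.0,-0.0037,0.036,0.0002,0.0261],[-1.0,-0.0028,0.0361,0.0001,0.0261],[-1.0,-0.0019,0.0362,0.0002,0.0261]]
```

Heavy (2.6 N), so it goes to the floor of the near bay.

Request:
drive_tool(
  deltas=[
    [[-1, -0.012, 0.034, 0, 0.026], [-1, -0.011, 0.0345, 0, 0.026], [-1, -0.01, 0.035, 0, 0.026], [-1, -0.0095, 0.035, 0, 0.026], [-1, -0.0085, 0.035, 0, 0.026], [-1, -0.0075, 0.0355, 0, 0.026], [-1, -0.0065, 0.0355, 0, 0.026], [-1, -0.0055, 0.036, 0, 0.026], [-1, -0.0045, 0.036, 0, 0.026], [-1, -0.0035, 0.036, 0, 0.026], [-1, -0.003, 0.036, 0, 0.026], [-1, -0.002, 0.036, 0, 0.027], [-1, 0, 0, 0, 0], [-1, 0, 0, 0.03, 0], [-1, 0, 0, 0, 0]],
  ],
)

```text
clock: 24.95
ee_pos: [0.4274, -0.3475, 0.1105]
tool_rot: [[1.0, -0.03, -0.004], [-0.03, -1.0, 0.003], [-0.004, -0.003, -1.0]]
contact_force: [-0.8, 0.8, -1.9]
gripper_width: 0.0559
```

```bash
python3 plan.py .4287 -.3499 .038 -.03 4 -1;python3 - <<'E'
from h import *
im=snap('scene'); cv2.imwrite('pics/e4.png',cv2.resize(im['color'][220:380,110:290,::-1],None,fx=4,fy=3.7))
E
```

```text
pos [ 0.4274 -0.3475  0.1105] yaw -0.0296 q [-0.7   0.52  1.87  0.    0.76  0.9 ] F [-0.76  0.82 -1.93] w 0.0559 t 24.95
dy -0.0 dist [ 0.0013 -0.0024 -0.0725]
[[-1.0,0.0003,0.0006,0.0181,0.0001],[-1.0,0.0004,0.0006,0.0181,0.0001],[-1.0,0.0003,0.0005,0.0182,0.0001],[-1.0,0.0004,0.0006,0.0181,0.0001]]
```

View pics/e4.png

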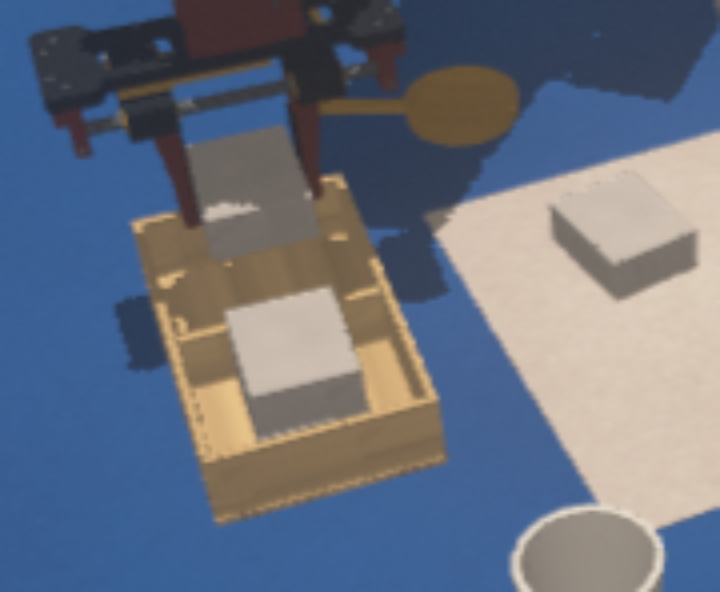

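Request:
drive_tool(
  deltas=[
    [[-1, 0.001, 0.001, 0.025, 0], [-1, 0, 0, 0.025, 0], [-1, 0, 0, 0.016, 0], [-1, 0, 0, 0.006, 0], [-1, 0, 0, 0, 0], [0.5, 0, 0, 0, 0], [0.5, 0, 0, 0, 0], [0.5, 0, 0, 0, 0], [0.5, 0, 0, -0.04, 0], [0.5, 0, 0, -0.04, 0], [0.9, 0, 0, -0.01, 0]],
  ],
)

```text
clock: 26.38
ee_pos: [0.431, -0.3515, 0.1328]
tool_rot: [[1.0, -0.03, 0.003], [-0.03, -1.0, -0.003], [0.004, 0.003, -1.0]]
contact_force: [0.4, -0.5, -0.0]
gripper_width: 0.0724
```

```bash
python3 lk.py 5; python3 plan.py .4605 -.1506 .1 .18 6 0.9
```

```text
scene [[np.float64(0.547), np.float64(-0.352), np.float64(0.07), 0.79], [np.float64(0.424), np.float64(-0.35), np.float64(0.037), 0.77], [np.float64(0.474), np.float64(-0.151), np.float64(0.022), 0.63]]
top [[np.float64(0.458), np.float64(-0.147), np.float64(0.031), 0.67], [np.float64(0.528), np.float64(-0.349), np.float64(0.069), 0.57], [np.float64(0.514), np.float64(-0.321), np.float64(0.025), 0.56]]
pos [ 0.4294 -0.3501  0.1293] yaw -0.0301 q [-0.71  0.49  1.86  0.    0.79  0.9 ] F [-0.71  0.15 -1.08] w 0.0829 t 26.57
dy 0.21 dist [ 0.0311  0.1995 -0.0293]
[[0.9,0.0042,-0.0334,0.0049,-0.035],[0.9,0.0053,-0.0332,0.0049,-0.035],[0.9,0.0066,-0.033,0.0049,-0.035],[0.9,0.0076,-0.0328,0.0049,-0.035],[0.9,0.0088,-0.0325,0.0049,-0.035],[0.9,0.01,-0.0321,0.0048,-0.035]]
```

View pics/top_5.png

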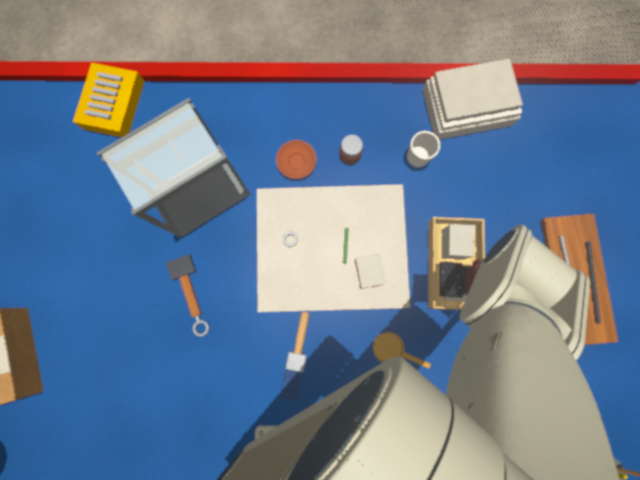

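B2 is unmoved at (370,270). I'll grasp it.

Request:
drive_tool(
  deltas=[
    [[0.9, 0.004, -0.0335, 0.003, -0.035], [0.9, 0.0055, -0.033, 0.003, -0.035], [0.9, 0.0065, -0.033, 0.003, -0.035], [0.9, 0.0075, -0.033, 0.006, -0.035], [0.9, 0.009, -0.0325, 0.007, -0.035], [0.9, 0.01, -0.032, 0.007, -0.035], [0.9, 0, 0, 0.023, 0], [0.9, 0, 0, 0.023, 0], [0.9, 0, 0, 0.023, 0], [0.9, 0, 0, 0, 0], [-1, 0, 0, 0, 0], [-1, 0, 0, 0, 0], [-1, 0, 0, 0, 0], [-1, 0, 0, 0, 0], [-1, 0, 0, -0.03, 0], [-1, 0, 0, -0.04, 0], [-1, 0, 0, -0.04, 0], [-1, 0, 0, 0, 0]],
  ],
)

```text
clock: 28.82
ee_pos: [0.4628, -0.1516, 0.1449]
tool_rot: [[0.984, 0.179, 0.006], [0.179, -0.984, -0.002], [0.005, 0.003, -1.0]]
contact_force: [0.5, -0.2, -1.3]
gripper_width: 0.0562
```

```bash
python3 wt.py;python3 plan.py .4287 -.3499 .14 -.03 6 -1
```

```text
F [-0.09 -0.14 -0.96] [0.33 0.43 0.49] w 0.05573900785704136 29.425 [ 0.4609 -0.1509  0.1418]
pos [ 0.4609 -0.1509  0.1418] yaw 0.1798 q [-0.34  0.39  2.01  0.    0.75  1.05] F [-0.19 -0.76 -0.44] w 0.0557 t 29.43
dy -0.21 dist [-0.0322 -0.199  -0.0018]
[[-1.0,-0.0112,0.0317,0.0003,0.035],[-1.0,-0.0101,0.032,0.0003,0.035],[-1.0,-0.009,0.0324,0.0003,0.035],[-1.0,-0.0078,0.0326,0.0003,0.035],[-1.0,-0.0067,0.033,0.0003,0.035],[-1.0,-0.0055,0.0331,0.0003,0.035]]
```

Request:
drive_tool(
  deltas=[
    [[-1, -0.011, 0.032, 0, 0.035], [-1, -0.01, 0.032, 0, 0.035], [-1, -0.009, 0.0325, 0, 0.035], [-1, -0.008, 0.0325, 0, 0.035], [-1, -0.007, 0.033, 0, 0.035], [-1, -0.0055, 0.033, 0, 0.035], [-1, 0, 0, 0, 0], [-1, 0, 0, 0.035, 0], [-1, 0, 0, 0.025, 0], [-1, 0, 0, 0.008, 0], [-1, 0, 0, 0, 0]],
  ],
)

```text
clock: 30.8
ee_pos: [0.4287, -0.3495, 0.074]
tool_rot: [[1.0, -0.029, -0.001], [-0.029, -1.0, 0.001], [-0.001, -0.001, -1.0]]
contact_force: [0.7, -0.3, -0.2]
gripper_width: 0.056
```

```bash
python3 plan.py .4287 -.3499 .069 -.03 1 -1;python3 - <<'E'
from h import *
im=snap('scene'); cv2.imwrite('pics/e5.png',cv2.resize(im['color'][220:380,110:290,::-1],None,fx=4,fy=3.7))
E
```

```text
pos [ 0.4287 -0.3495  0.074 ] yaw -0.0295 q [-0.71  0.58  1.88  0.    0.68  0.89] F [ 0.67 -0.34 -0.24] w 0.056 t 30.8
dy -0.001 dist [-0.     -0.0004 -0.005 ]
[[-1.0,0.0,0.0004,0.005,0.0005]]
```

View pics/e5.png

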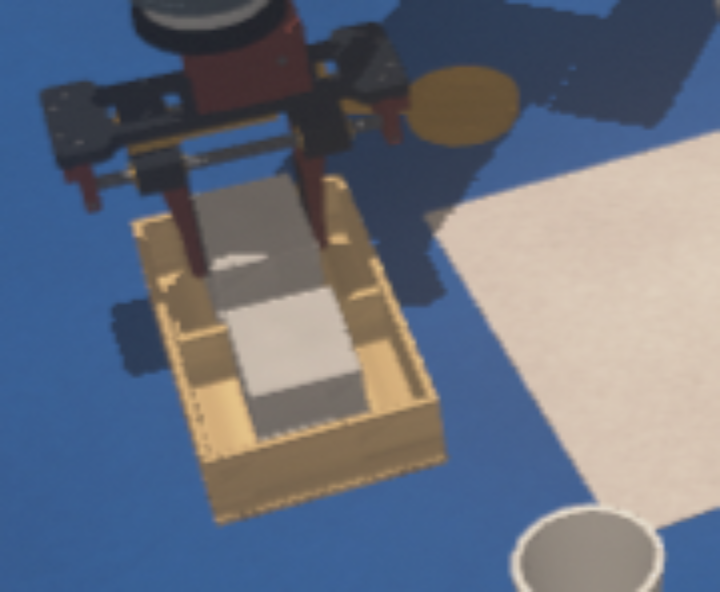

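Request:
drive_tool(
  deltas=[
    [[-1, 0, 0, 0.0045, 0], [-1, 0, 0, 0, 0], [0.5, 0, 0, 0, 0], [0.5, 0, 0, 0, 0], [0.5, 0, 0, 0, 0], [0.5, 0, 0, -0.04, 0], [0.5, 0, 0, -0.04, 0], [0.5, 0, 0, 0, 0], [0.5, 0, 0, 0, 0]],
  ],
)

```text
clock: 31.98
ee_pos: [0.4284, -0.3499, 0.1493]
tool_rot: [[1.0, -0.03, -0.0], [-0.03, -1.0, 0.0], [-0.0, -0.0, -1.0]]
contact_force: [-0.1, -0.5, 0.4]
gripper_width: 0.0662
```

```bash
python3 lk.py 6; python3 plan.py .4282 .2837 .15 -2.786 20 0 +
```

```text
scene [[np.float64(0.447), np.float64(-0.347), np.float64(0.063), 0.91], [np.float64(0.547), np.float64(-0.354), np.float64(0.069), 0.81], [np.float64(0.66), np.float64(0.251), np.float64(0.14), 0.37]]
top [[np.float64(0.527), np.float64(-0.352), np.float64(0.067), 0.85], [np.float64(0.518), np.float64(-0.321), np.float64(0.027), 0.61]]
pos [ 0.4281 -0.3496  0.1484] yaw -0.0302 q [-0.71  0.46  1.86  0.    0.83  0.89] F [ 0.32  0.45 -0.28] w 0.0662 t 32.17
dy 3.527 dist [1.000e-04 6.333e-01 1.600e-03]
[[0.0,-0.001,-0.0317,-0.0001,-0.1764],[0.0,0.0047,-0.0313,-0.0001,-0.1764],[0.0,0.01,-0.03,0.0,-0.1764],[0.0,0.0152,-0.0278,-0.0001,-0.1764],[0.0,0.0198,-0.0247,-0.0001,-0.1764],[0.0,0.0238,-0.0209,-0.0001,-0.1764],[0.0,0.0271,-0.0164,0.0,-0.1764],[0.0,0.0296,-0.0113,-0.0001,-0.1764],[0.0,0.0311,-0.006,-0.0001,-0.1764],[0.0,0.0316,-0.0004,-0.0001,-0.1764],[0.0,0.0313,0.0051,-0.0001,-0.1764],[0.0,0.0298,0.0106,0.0,-0.1764],[0.0,0.0276,0.0156,-0.0001,-0.1764],[0.0,0.0244,0.0202,-0.0001,-0.1764],[0.0,0.0204,0.0241,-0.0001,-0.1764],[0.0,0.0159,0.0274,-0.0001,-0.1764],[0.0,0.0109,0.0298,0.0,-0.1764],[0.0,0.0054,0.0312,-0.0001,-0.1764],[0.0,0.0,0.0317,-0.0001,-0.1764],[0.0,-0.0057,0.0311,-0.0001,-0.1764]]
```

View pics/scene_6.png

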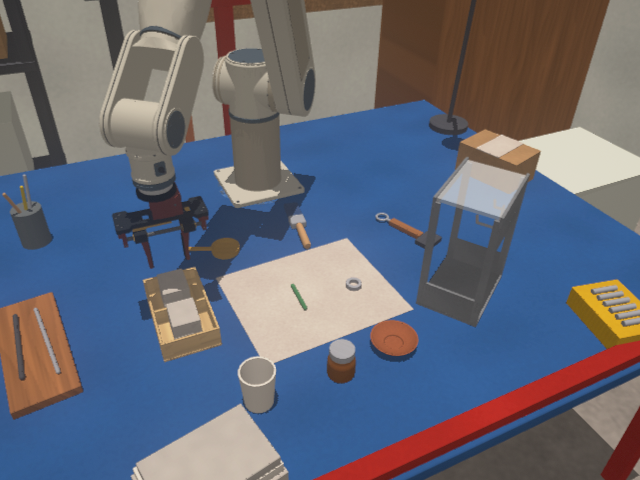

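All four bricks are now in the tray, in two stacks. I'll move to the paddle.

Request:
drive_tool(
  deltas=[
    [[0, -0.001, -0.0315, 0, -0.176], [0, 0.0045, -0.0315, 0, -0.176], [0, 0.01, -0.03, 0, -0.176], [0, 0.015, -0.028, 0, -0.176], [0, 0.02, -0.0245, 0, -0.176], [0, 0.024, -0.021, 0, -0.176], [0, 0.027, -0.0165, 0, -0.176], [0, 0.0295, -0.0115, 0, -0.176], [0, 0.031, -0.006, 0, -0.176], [0, 0.0315, -0.0005, 0, -0.176], [0, 0.0315, 0.005, 0, -0.176], [0, 0.03, 0.0105, 0, -0.176], [0, 0.0275, 0.0155, 0, -0.176], [0, 0.0245, 0.02, 0, -0.176], [0, 0.0205, 0.024, 0, -0.176], [0, 0.016, 0.0275, 0, -0.177], [0, 0.011, 0.03, 0, -0.177], [0, 0.0055, 0.031, 0, -0.177], [0, 0, 0.0315, 0, -0.177], [0, -0.0055, 0.031, 0, -0.177]],
  ],
)

```text
clock: 34.67
ee_pos: [0.4286, 0.284, 0.1489]
tool_rot: [[-0.936, -0.351, -0.001], [-0.351, 0.936, -0.001], [0.001, -0.0, -1.0]]
contact_force: [0.6, -0.8, 0.2]
gripper_width: 0.0438
```

```bash
python3 lk.py 7; python3 plan.py .4282 .2837 .08 -2.786 4 0 ; python3 - <<'E'
import cv2
a=cv2.imread('pics/top_7.png'); cv2.imwrite('pics/e7.png',cv2.resize(a[200:350,130:330],None,fx=4,fy=4,interpolation=cv2.INTER_CUBIC))
E
```

```text
scene [[np.float64(0.548), np.float64(-0.356), np.float64(0.073), 0.84]]
top [[np.float64(0.527), np.float64(-0.349), np.float64(0.066), 0.98], [np.float64(0.427), np.float64(-0.345), np.float64(0.069), 0.83], [np.float64(0.516), np.float64(-0.322), np.float64(0.022), 0.52]]
pos [0.4284 0.2828 0.1489] yaw -2.7899 q [ 0.56  0.41  1.94 -0.    0.79 -1.36] F [-0.6   0.14  0.18] w 0.0439 t 34.88
dy 0.004 dist [-0.0002  0.0009 -0.0689]
[[0.0,0.0,0.0002,0.0172,-0.001],[0.0,-0.0001,0.0002,0.0172,-0.001],[0.0,0.0,0.0002,0.0173,-0.001],[0.0,0.0,0.0003,0.0172,-0.001]]
```

View pics/e7.png

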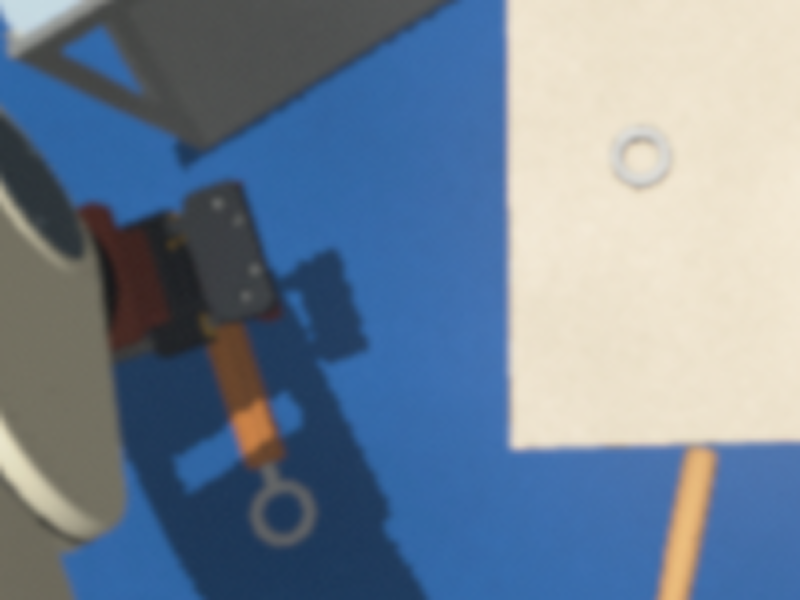

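The gripper is aligned over the handle, with the eye at (283,512) in the crop. Now I'll descend and grip.

Request:
drive_tool(
  deltas=[
    [[0, 0, 0.001, 0.03, 0], [0, 0, 0, 0.03, 0], [0, 0, 0, 0.03, 0], [0, 0, 0, 0.02, 0], [0, 0, 0, 0.01, 0], [0, 0, 0, 0.001, 0], [0, 0, 0, 0, 0], [-1, 0, 0, 0, 0], [-1, 0, 0, 0, 0], [-1, 0, 0, 0, 0], [-1, 0, 0, 0, 0]],
  ],
  grip_force=25,
)

```text
clock: 36.25
ee_pos: [0.4289, 0.2844, 0.0291]
tool_rot: [[-0.938, -0.346, 0.001], [-0.346, 0.938, 0.0], [-0.001, 0.0, -1.0]]
contact_force: [-0.9, 0.7, 5.3]
gripper_width: 0.0221
```

Request:
drive_tool(
  deltas=[
    [[-1, 0, 0, -0.02, 0], [-1, 0, 0, -0.03, 0], [-1, 0, 0, -0.04, 0], [-1, 0, 0, -0.04, 0], [-1, 0, 0, -0.04, 0], [-1, 0, 0, -0.04, 0], [-1, 0, 0, -0.02, 0], [-1, 0, 0, 0, 0]],
  ],
)

```text
clock: 37.25
ee_pos: [0.4292, 0.2844, 0.2599]
tool_rot: [[-0.938, -0.346, 0.003], [-0.346, 0.938, 0.002], [-0.003, 0.001, -1.0]]
contact_force: [-0.3, 0.4, -1.0]
gripper_width: 0.0215
```

```bash
python3 plan.py .45 .12 .26 .585 18 -1 -;python3 - <<'E'
from h import *
im=snap('scene','s8.png'); cv2.imwrite('pics/e8.png',cv2.resize(im['color'][100:280,330:530,::-1],None,fx=4,fy=3.3))
E
```

```text
pos [0.4292 0.2844 0.2599] yaw -2.7883 q [ 0.56  0.24  1.86 -0.    1.03 -1.36] F [-0.32  0.36 -0.97] w 0.0215 t 37.25
dy -2.91 dist [ 2.080e-02 -1.644e-01  1.000e-04]
[[-1.0,0.0021,-0.009,0.0,0.1617],[-1.0,0.0006,-0.0092,0.0,0.1617],[-1.0,-0.0009,-0.0091,0.0,0.1617],[-1.0,-0.0023,-0.0089,0.0,0.1617],[-1.0,-0.0038,-0.0084,0.0,0.1617],[-1.0,-0.005,-0.0077,0.0,0.1617],[-1.0,-0.0063,-0.0068,0.0,0.1617],[-1.0,-0.0072,-0.0057,0.0,0.1617],[-1.0,-0.0081,-0.0044,0.0,0.1617],[-1.0,-0.0087,-0.0031,0.0,0.1617],[-1.0,-0.009,-0.0017,0.0,0.1617],[-1.0,-0.0092,-0.0002,-0.0001,0.1617],[-1.0,-0.0091,0.0013,0.0,0.1617],[-1.0,-0.0088,0.0028,0.0,0.1617],[-1.0,-0.0083,0.0041,0.0,0.1617],[-1.0,-0.0074,0.0054,0.0,0.1617],[-1.0,-0.0065,0.0065,0.0,0.1617],[-1.0,-0.0054,0.0075,0.0,0.1617]]
```

View pics/e8.png

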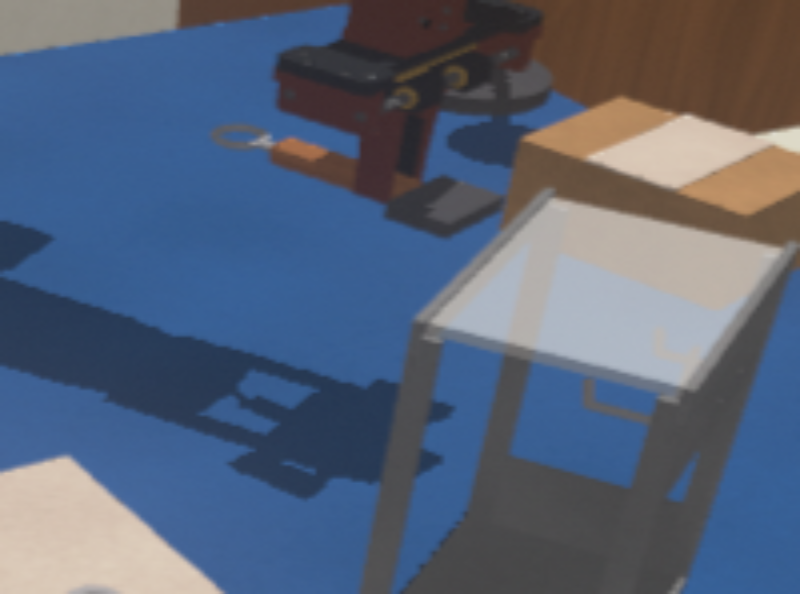

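The paddle is held roughly level. I'll turn it away from the cabinet.

Request:
drive_tool(
  deltas=[
    [[-1, 0.002, -0.009, 0, 0.162], [-1, 0.0005, -0.009, 0, 0.162], [-1, -0.001, -0.009, 0, 0.162], [-1, -0.0025, -0.009, 0, 0.162], [-1, -0.004, -0.0085, 0, 0.162], [-1, -0.005, -0.0075, 0, 0.162], [-1, -0.0065, -0.007, 0, 0.162], [-1, -0.007, -0.0055, 0, 0.162], [-1, -0.008, -0.0045, 0, 0.162], [-1, -0.0085, -0.003, 0, 0.162], [-1, -0.009, -0.0015, 0, 0.162], [-1, -0.009, 0, 0, 0.162], [-1, -0.009, 0.0015, 0, 0.162], [-1, -0.009, 0.003, 0, 0.162], [-1, -0.0085, 0.004, 0, 0.161], [-1, -0.0075, 0.0055, 0, 0.161], [-1, -0.0065, 0.0065, 0, 0.161], [-1, -0.0055, 0.0075, 0, 0.16], [-1, 0, 0, 0, 0], [-1, 0, 0, 0, 0]],
  ],
)

```text
clock: 39.8
ee_pos: [0.4497, 0.1199, 0.2578]
tool_rot: [[0.833, 0.554, -0.002], [0.554, -0.833, -0.0], [-0.001, -0.001, -1.0]]
contact_force: [-0.7, -0.6, -2.3]
gripper_width: 0.0218
```

```bash
python3 - <<'E'
from h import *
s=read_state(); R=np.array(s['tool_rot']);p=np.array(s['ee_pos']); print(p.round(4),np.arctan2(R[1,0],R[0,0]))
e=p+R@np.array([.112,0,.0205]); print('pred eye',e.round(4))
im=snap('scene','s9.png'); it=snap('top','t9.png')
print(proj(im,e),proj(it,e))
for c in('scene','top'): print(c,[(np.round(r['centre'],3),r['confidence']) for r in look_for(c,'paddle_eye')])
u=proj(im,e).astype(int);v=proj(it,e).astype(int)
a=np.hstack([cv2.resize(i['color'][b[1]-45:b[1]+45,b[0]-45:b[0]+45,::-1],(396,396),interpolation=cv2.INTER_CUBIC) for i,b in((im,u),(it,v))])
cv2.imwrite('pics/e9.png',a)
E
```

```text
[0.4497 0.1199 0.2578] 0.5866601891202526
pred eye [0.5429 0.1819 0.2372]
[416.96494107 187.39565757] [207.54975588 217.33461329]
scene [(array([0.47 , 0.132, 0.246]), 0.92)]
top [(array([0.418, 0.086, 0.242]), 0.9)]
```

View pics/e9.png

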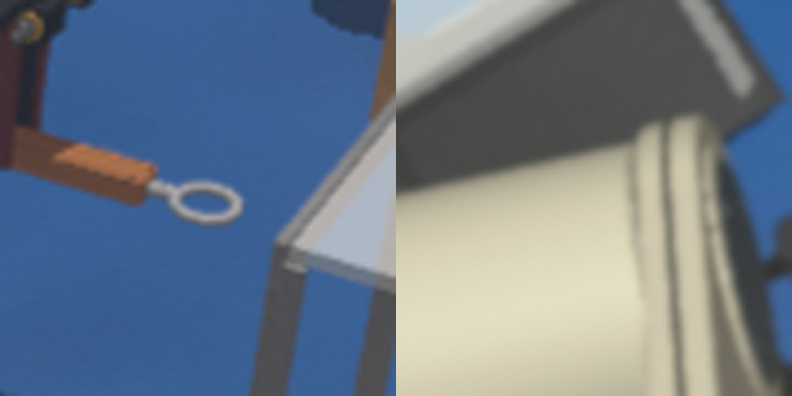

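View pics/s9.png

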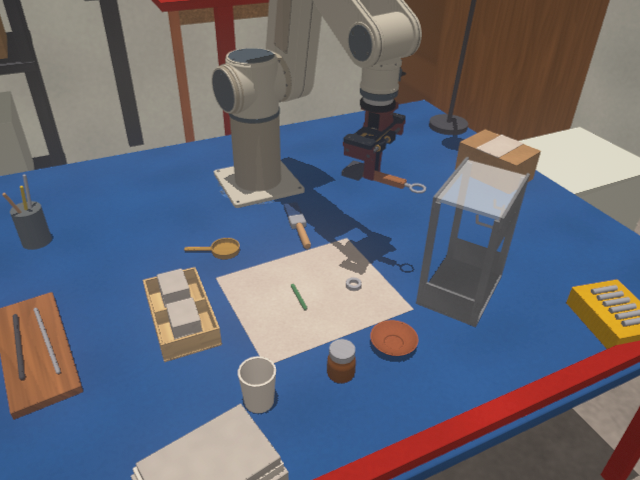

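```bash
python3 - <<'E'
from fit import *
it=snap('top')
p=[.65314,.26203,.58458]
c,s=np.cos(p[2]),np.sin(p[2])
w=lambda P:[p[0]+c*P[0]-s*P[1],p[1]+s*P[0]+c*P[1],P[2]]
a=cv2.imread('pics/top0.png'); A=cv2.resize(a[95:215,95:245],None,fx=5,fy=5,interpolation=cv2.INTER_CUBIC)
for P,col in [((.005,-.02,.226),(0,0,255)),((.005,-.02,.21),(0,255,255)),((.065,-.02,.21),(0,255,0)),((.005,.06,.21),(255,0,0)),((.065,.06,.21),(255,0,0))]:
    u=(proj(it,w(P))+.5-[95,95])*5-.5; cv2.circle(A,tuple(int(v) for v in u),3,col,1)
for z,cc in((.286,(255,0,255)),(0,(0,0,255))):
    q=np.array([(proj(it,w((x,y,z)))+.5-[95,95])*5 for x,y in((-.07,-.1),(.07,-.1),(.07,.1),(-.07,.1))]).astype(int); cv2.polylines(A,[q],True,cc,1)
cv2.imwrite('pics/e10.png',A)
E
```

```text
(no output)
```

View pics/e10.png

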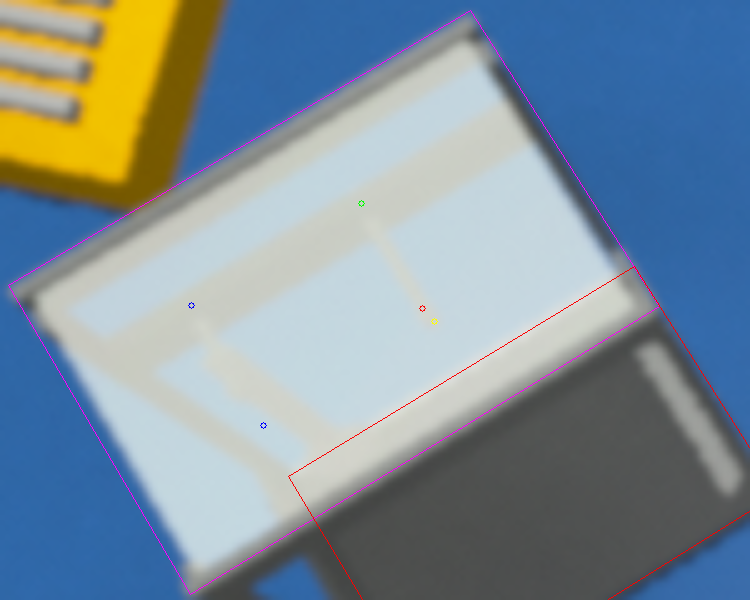

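```bash
python3 plan.py .4773 .1217 .264 .5846 2 -1;  python3 plan.py .5731 .1851 .264 .5846 8 -1
```

```text
pos [0.4501 0.1201 0.2586] yaw 0.585 q [0.24 0.17 1.96 0.   1.01 1.22] F [-0.69  0.55 -1.26] w 0.0218 t 40.05
dy -0.0 dist [0.0272 0.0016 0.0054]
[[-1.0,0.0118,0.0069,-0.0027,0.0002],[-1.0,0.0118,0.0068,-0.0027,0.0002]]
pos [0.4501 0.1201 0.2586] yaw 0.585 q [0.24 0.17 1.96 0.   1.01 1.22] F [-0.69  0.55 -1.26] w 0.0218 t 40.05
dy -0.0 dist [0.123  0.065  0.0054]
[[-1.0,0.0173,0.0017,-0.0007,0.0],[-1.0,0.0173,0.0017,-0.0007,0.0],[-1.0,0.0173,0.0018,-0.0006,0.0],[-1.0,0.0173,0.0017,-0.0007,0.0],[-1.0,0.0173,0.0017,-0.0007,0.0],[-1.0,0.0174,0.0017,-0.0007,0.0],[-1.0,0.0173,0.0017,-0.0006,0.0],[-1.0,0.0173,0.0017,-0.0007,0.0]]
```

First I'll stop about 60 mm short of the tip and check with the camera.

Request:
drive_tool(
  deltas=[
    [[-1, 0.012, 0.007, -0.003, 0], [-1, 0.012, 0.007, -0.0025, 0], [-1, 0.015, 0, 0, 0], [-1, 0.02, 0, 0, 0], [-1, 0.02, 0, 0, 0], [-1, 0, 0, 0, 0], [-1, 0, 0, 0, 0], [-1, 0, 0, 0, 0]],
  ],
)

```text
clock: 41.05
ee_pos: [0.5232, 0.1515, 0.2641]
tool_rot: [[0.834, 0.551, -0.001], [0.551, -0.834, -0.0], [-0.001, -0.0, -1.0]]
contact_force: [-0.5, 0.6, -0.9]
gripper_width: 0.022
```

```bash
cat > chk.py <<'E'
from h import *
import sys
s=read_state(); R=np.array(s['tool_rot']);p=np.array(s['ee_pos']); print(p.round(4),'yaw',np.arctan2(R[1,0],R[0,0]).round(4),s['contact_force'].round(1),s['gripper_width'],s['clock'])
C=[.65314,.26203,.58458];c,sn=np.cos(C[2]),np.sin(C[2])
w=lambda P:[C[0]+c*P[0]-sn*P[1],C[1]+sn*P[0]+c*P[1],P[2]]
e=p+R@np.array([.114,0,.0225])
d=e[:2]-C[:2]; print('pred eye cab',round(c*d[0]+sn*d[1],4),round(-sn*d[0]+c*d[1],4),e[2].round(4))
im=snap('scene')
A=im['color'][150:250,385:535,::-1]; A=cv2.resize(A,None,fx=5,fy=5,interpolation=cv2.INTER_CUBIC)
for P,col in ((e,(0,0,255)),(w((.005,-.02,.226)),(0,255,0)),(w((.032,-.02,.21)),(0,255,0))):
    u=(proj(im,P)+.5-[385,150])*5-.5; cv2.circle(A,tuple(int(v) for v in u),3,col,1)
cv2.imwrite('pics/'+sys.argv[1],A)
E
python3 chk.py f1.png; python3 plan.py .5731 .1851 .264 .5846 4 -1
```

```text
[0.5232 0.1515 0.2641] yaw 0.5836 [-0.5  0.6 -0.9] 0.021963074139176947 41.05
pred eye cab -0.0554 -0.0206 0.2415
pos [0.5233 0.1515 0.2642] yaw 0.5836 q [ 0.26  0.29  1.79 -0.    1.06  1.25] F [-1.14  0.42 -1.51] w 0.0218 t 41.1
dy 0.001 dist [ 0.0498  0.0336 -0.0002]
[[-1.0,0.015,-0.0002,0.0,-0.0003],[-1.0,0.015,-0.0001,0.0001,-0.0003],[-1.0,0.0151,-0.0002,0.0,-0.0003],[-1.0,0.015,-0.0001,0.0001,-0.0003]]
```

View pics/f1.png

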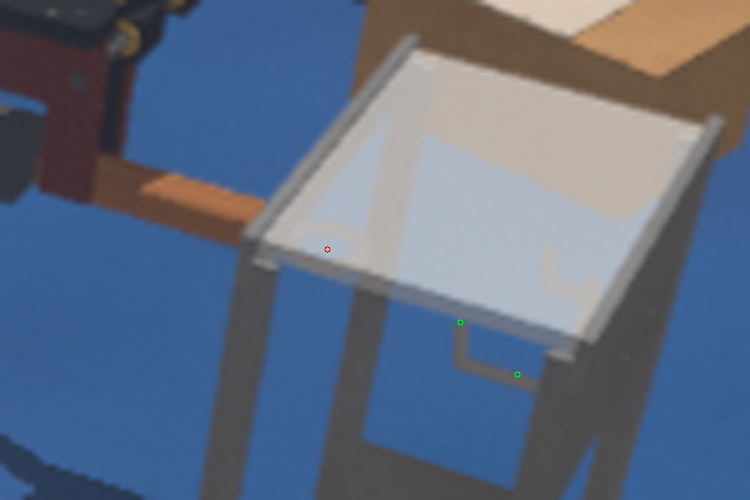

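The ring shows through the roof near (333,240), within 4 mm of the prediction. I'll move it over the tip.

Request:
drive_tool(
  deltas=[
    [[-1, 0.015, 0, 0, 0], [-1, 0.015, 0, 0, 0], [-1, 0.015, 0, 0, 0], [-1, 0.015, 0, 0, 0], [-1, 0, 0, 0, 0], [-1, 0, 0, 0, 0], [-1, 0, 0, 0, 0]],
  ],
)

```text
clock: 41.98
ee_pos: [0.5734, 0.1846, 0.2641]
tool_rot: [[0.834, 0.551, -0.0], [0.551, -0.834, -0.0], [-0.0, -0.0, -1.0]]
contact_force: [-0.3, 0.1, -0.6]
gripper_width: 0.0217
```

```bash
python3 chk.py f2.png
```

```text
[0.5734 0.1846 0.2641] yaw 0.5837 [-0.3  0.1 -0.6] 0.02165948277036306 41.975
pred eye cab 0.0048 -0.0207 0.2416
```

View pics/f2.png

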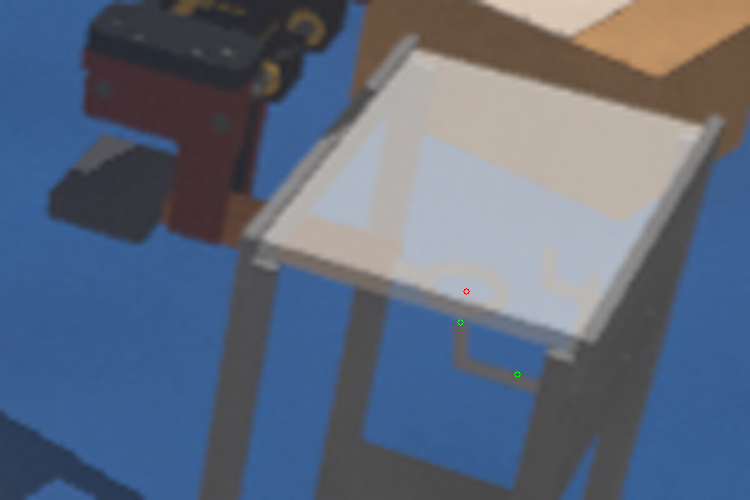

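The ring centre (466,285) drops onto the tip within about 2 mm. Lowering.

Request:
drive_tool(
  deltas=[
    [[-1, 0, 0, 0.006, 0], [-1, 0, 0, 0.006, 0], [-1, 0, 0, 0.006, 0], [-1, 0, 0, 0.005, 0], [-1, 0, 0, 0, 0], [-1, 0, 0, 0, 0]],
  ],
)

```text
clock: 42.78
ee_pos: [0.5739, 0.1849, 0.2413]
tool_rot: [[0.834, 0.551, 0.0], [0.551, -0.834, 0.0], [0.0, 0.0, -1.0]]
contact_force: [-0.3, 0.1, -1.8]
gripper_width: 0.0218
```

```bash
python3 chk.py f3.png
```

```text
[0.5739 0.1849 0.2413] yaw 0.5838 [-0.3  0.1 -1.8] 0.021763290786942693 42.775
pred eye cab 0.0054 -0.0207 0.2188
```

View pics/f3.png

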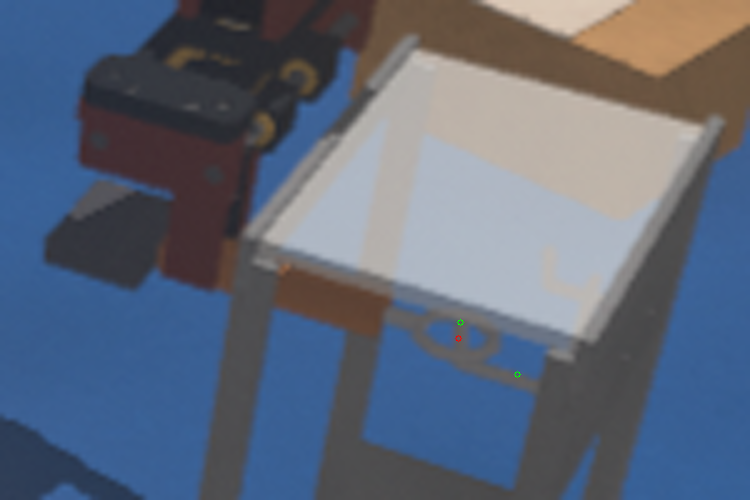

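The tip now pokes up inside the ring (tip at (460,322), ring x from 412 to 497), with no contact force. I'll draw the ring back against the tip and lower the handle a little to lessen the swing.

Request:
drive_tool(
  deltas=[
    [[-1, -0.004, 0, 0.002, 0], [-1, -0.004, 0, 0.003, 0], [-1, 0, 0, 0.004, 0], [-1, 0, 0, 0.005, 0], [-1, 0, 0, 0.005, 0], [-1, 0.001, 0, 0.005, 0], [-1, 0.001, 0, 0.005, 0], [-1, 0, 0, 0, 0]],
  ],
  grip_force=12,
)

```text
clock: 43.82
ee_pos: [0.5685, 0.1814, 0.2115]
tool_rot: [[0.834, 0.551, -0.001], [0.551, -0.834, -0.0], [-0.001, -0.0, -1.0]]
contact_force: [0.9, 1.2, -0.9]
gripper_width: 0.0217
```

```bash
python3 chk.py f4.png
```

```text
[0.5685 0.1814 0.2115] yaw 0.5838 [ 0.9  1.2 -0.9] 0.021745878282875476 43.825
pred eye cab -0.0012 -0.0206 0.1888
```

View pics/f4.png

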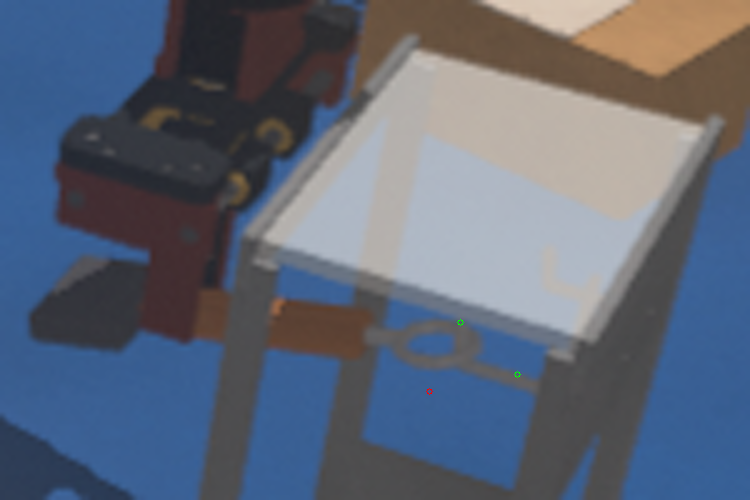

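The paddle hangs on the hook by its ring, tilted about 12°. I'll release it and retreat.

Request:
drive_tool(
  deltas=[
    [[1, 0, 0, 0, 0], [1, 0, 0, 0, 0], [1, -0.01, 0, 0, 0], [1, -0.04, 0, 0, 0], [1, -0.06, 0, 0, 0], [1, -0.06, 0, -0.02, 0], [1, -0.03, 0, -0.02, 0], [1, 0, 0, 0, 0], [1, 0, 0, 0, 0], [1, 0, 0, 0, 0]],
  ],
)

```text
clock: 45.12
ee_pos: [0.4031, 0.072, 0.2514]
tool_rot: [[0.834, 0.552, -0.001], [0.552, -0.834, -0.0], [-0.001, -0.0, -1.0]]
contact_force: [0.2, -0.2, 0.0]
gripper_width: 0.088
```

```bash
cat > v.py <<'E'
from h import *
import sys
im=snap('scene')
cv2.imwrite('pics/'+sys.argv[1],cv2.resize(im['color'][140:340,370:540,::-1],None,fx=3.5,fy=3,interpolation=cv2.INTER_CUBIC))
E
python3 v.py g1.png
```

```text
(no output)
```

View pics/g1.png

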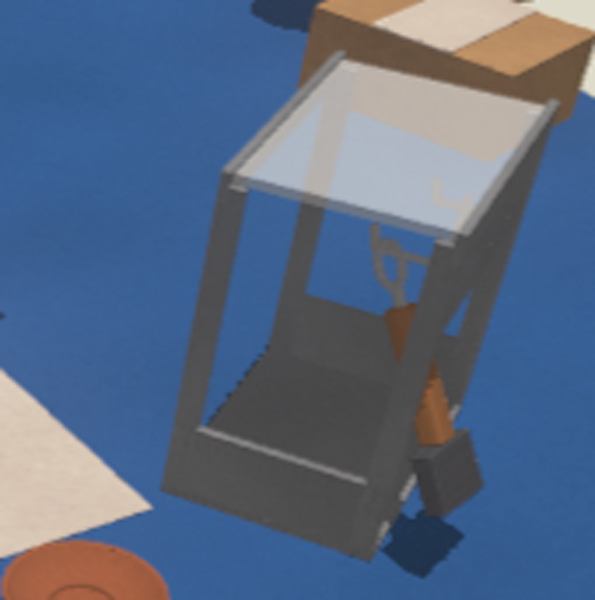

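It is on the hook and swinging. I'll let it settle.

Request:
drive_tool(
  deltas=[
    [[1, 0, 0, 0, 0], [1, 0, 0, 0, 0], [1, 0, 0, 0, 0], [1, 0, 0, 0, 0], [1, 0, 0, 0, 0], [1, 0, 0, 0, 0], [1, 0, 0, 0, 0], [1, 0, 0, 0, 0], [1, 0, 0, 0, 0], [1, 0, 0, 0, 0], [1, 0, 0, 0, 0], [1, 0, 0, 0, 0], [1, 0, 0, 0, 0], [1, 0, 0, 0, 0], [1, 0, 0, 0, 0], [1, 0, 0, 0, 0], [1, 0, 0, 0, 0], [1, 0, 0, 0, 0], [1, 0, 0, 0, 0], [1, 0, 0, 0, 0]],
  ],
)

```text
clock: 47.68
ee_pos: [0.4025, 0.0717, 0.2519]
tool_rot: [[0.834, 0.551, -0.0], [0.551, -0.834, -0.0], [-0.0, -0.0, -1.0]]
contact_force: [-0.4, -0.4, 0.1]
gripper_width: 0.0877
```

```bash
python3 - <<'E'
from h import *
L=[]
for i in range(6):
    im=snap('scene'); L.append(cv2.resize(im['color'][190:330,450:520,::-1],None,fx=1.9,fy=2.8))
    for k in range(3): snap('scene')
cv2.imwrite('pics/g2.png',np.hstack(L)); print(read_state()['clock'])
E
```

```text
48.875
```

View pics/g2.png

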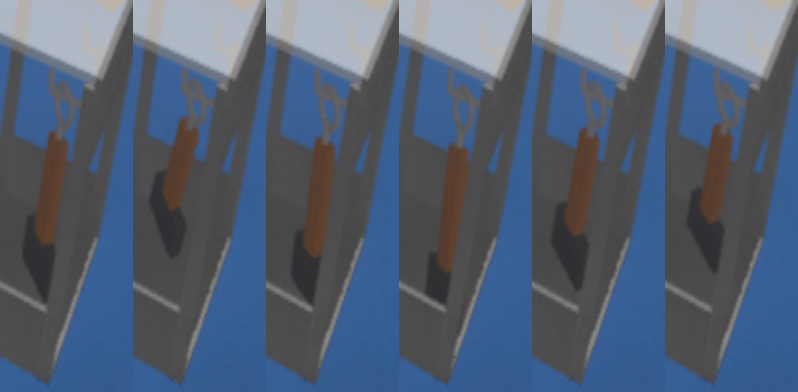

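Request:
drive_tool(
  deltas=[
    [[1, -0.03, 0, 0, 0], [1, 0, 0, 0, 0], [1, 0, 0, 0, 0], [1, 0, 0, 0, 0], [1, 0, 0, 0, 0], [1, 0, 0, 0, 0], [1, 0, 0, 0, 0], [1, 0, 0, 0, 0], [1, 0, 0, 0, 0], [1, 0, 0, 0, 0], [1, 0, 0, 0, 0], [1, 0, 0, 0, 0], [1, 0, 0, 0, 0], [1, 0, 0, 0, 0], [1, 0, 0, 0, 0], [1, 0, 0, 0, 0], [1, 0, 0, 0, 0], [1, 0, 0, 0, 0], [1, 0, 0, 0, 0], [1, 0, 0, 0, 0]],
  ],
)

```text
clock: 51.38
ee_pos: [0.3775, 0.0551, 0.2519]
tool_rot: [[0.834, 0.551, -0.0], [0.551, -0.834, -0.0], [-0.0, -0.0, -1.0]]
contact_force: [0.5, -0.4, -0.0]
gripper_width: 0.0876
```

Request:
drive_tool(
  deltas=[
    [[1, 0, 0, 0, 0], [1, 0, 0, 0, 0], [1, 0, 0, 0, 0], [1, 0, 0, 0, 0], [1, 0, 0, 0, 0], [1, 0, 0, 0, 0], [1, 0, 0, 0, 0], [1, 0, 0, 0, 0], [1, 0, 0, 0, 0], [1, 0, 0, 0, 0], [1, 0, 0, 0, 0], [1, 0, 0, 0, 0], [1, 0, 0, 0, 0], [1, 0, 0, 0, 0], [1, 0, 0, 0, 0], [1, 0, 0, 0, 0], [1, 0, 0, 0, 0], [1, 0, 0, 0, 0], [1, 0, 0, 0, 0], [1, 0, 0, 0, 0]],
  ],
)

```text
clock: 53.88
ee_pos: [0.3775, 0.0551, 0.2519]
tool_rot: [[0.834, 0.551, -0.0], [0.551, -0.834, 0.0], [-0.0, -0.0, -1.0]]
contact_force: [-0.6, -0.1, 0.1]
gripper_width: 0.0877
```

Request:
drive_tool(
  deltas=[
    [[1, 0, 0, 0, 0], [1, 0, 0, 0, 0], [1, 0, 0, 0, 0], [1, 0, 0, 0, 0], [1, 0, 0, 0, 0], [1, 0, 0, 0, 0], [1, 0, 0, 0, 0], [1, 0, 0, 0, 0], [1, 0, 0, 0, 0], [1, 0, 0, 0, 0], [1, 0, 0, 0, 0], [1, 0, 0, 0, 0], [1, 0, 0, 0, 0], [1, 0, 0, 0, 0], [1, 0, 0, 0, 0], [1, 0, 0, 0, 0], [1, 0, 0, 0, 0], [1, 0, 0, 0, 0], [1, 0, 0, 0, 0], [1, 0, 0, 0, 0]],
  ],
)

```text
clock: 56.38
ee_pos: [0.3775, 0.0551, 0.2519]
tool_rot: [[0.834, 0.551, -0.0], [0.551, -0.834, 0.0], [0.0, -0.0, -1.0]]
contact_force: [0.0, -0.4, 1.1]
gripper_width: 0.0877
```

```bash
cat > sw.py <<'E'
from h import *
import sys
L=[]
for i in range(6):
    im=snap('scene'); L.append(cv2.resize(im['color'][190:330,450:520,::-1],None,fx=1.9,fy=2.8))
    for k in range(2): snap('scene')
cv2.imwrite('pics/'+sys.argv[1],np.hstack(L)); print(read_state()['clock'])
E
python3 sw.py g3.png
```

```text
57.275
```

View pics/g3.png

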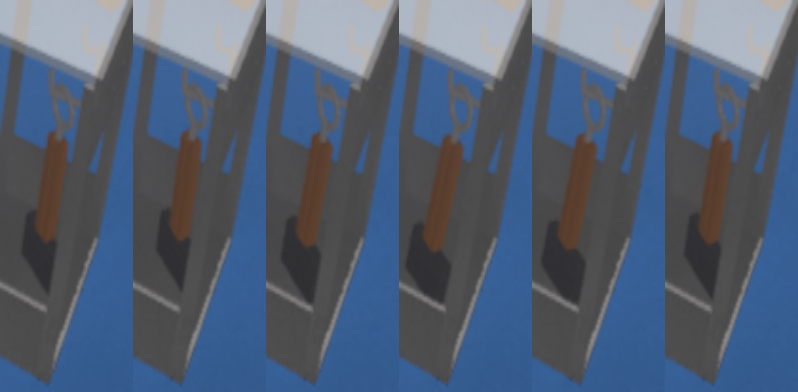

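Nearly still. I'll wait a little more and then do the final checks.

Request:
drive_tool(
  deltas=[
    [[1, 0, 0, 0, 0], [1, 0, 0, 0, 0], [1, 0, 0, 0, 0], [1, 0, 0, 0, 0], [1, 0, 0, 0, 0], [1, 0, 0, 0, 0], [1, 0, 0, 0, 0], [1, 0, 0, 0, 0], [1, 0, 0, 0, 0], [1, 0, 0, 0, 0], [1, 0, 0, 0, 0], [1, 0, 0, 0, 0], [1, 0, 0, 0, 0], [1, 0, 0, 0, 0], [1, 0, 0, 0, 0], [1, 0, 0, 0, 0], [1, 0, 0, 0, 0], [1, 0, 0, 0, 0], [1, 0, 0, 0, 0], [1, 0, 0, 0, 0]],
  ],
)

```text
clock: 59.78
ee_pos: [0.3775, 0.0551, 0.2519]
tool_rot: [[0.834, 0.551, -0.0], [0.551, -0.834, 0.0], [-0.0, -0.0, -1.0]]
contact_force: [0.5, 0.2, -0.4]
gripper_width: 0.0878
```

Request:
drive_tool(
  deltas=[
    [[1, 0, 0, 0, 0], [1, 0, 0, 0, 0], [1, 0, 0, 0, 0], [1, 0, 0, 0, 0], [1, 0, 0, 0, 0], [1, 0, 0, 0, 0], [1, 0, 0, 0, 0], [1, 0, 0, 0, 0], [1, 0, 0, 0, 0], [1, 0, 0, 0, 0], [1, 0, 0, 0, 0], [1, 0, 0, 0, 0], [1, 0, 0, 0, 0], [1, 0, 0, 0, 0], [1, 0, 0, 0, 0], [1, 0, 0, 0, 0], [1, 0, 0, 0, 0], [1, 0, 0, 0, 0], [1, 0, 0, 0, 0], [1, 0, 0, 0, 0]],
  ],
)

```text
clock: 62.28
ee_pos: [0.3775, 0.0551, 0.2519]
tool_rot: [[0.834, 0.551, -0.0], [0.551, -0.834, -0.0], [-0.0, 0.0, -1.0]]
contact_force: [0.0, -0.4, 1.1]
gripper_width: 0.0877
```

Request:
drive_tool(
  deltas=[
    [[1, 0, 0, 0, 0], [1, 0, 0, 0, 0], [1, 0, 0, 0, 0], [1, 0, 0, 0, 0], [1, 0, 0, 0, 0], [1, 0, 0, 0, 0], [1, 0, 0, 0, 0], [1, 0, 0, 0, 0], [1, 0, 0, 0, 0], [1, 0, 0, 0, 0], [1, 0, 0, 0, 0], [1, 0, 0, 0, 0], [1, 0, 0, 0, 0], [1, 0, 0, 0, 0], [1, 0, 0, 0, 0], [1, 0, 0, 0, 0], [1, 0, 0, 0, 0], [1, 0, 0, 0, 0], [1, 0, 0, 0, 0], [1, 0, 0, 0, 0]],
  ],
)

```text
clock: 64.78
ee_pos: [0.3775, 0.0551, 0.2519]
tool_rot: [[0.834, 0.551, 0.0], [0.551, -0.834, 0.0], [0.0, 0.0, -1.0]]
contact_force: [0.5, -0.3, -1.0]
gripper_width: 0.0881
```

```bash
python3 sw.py g4.png; python3 lk.py 9; python3 - <<'E'
from h import *
im=snap('scene')
C=[.65314,.26203,.58458];c,sn=np.cos(C[2]),np.sin(C[2])
w=lambda P:[C[0]+c*P[0]-sn*P[1],C[1]+sn*P[0]+c*P[1],P[2]]
A=cv2.resize(im['color'][175:325,430:535,::-1],None,fx=5,fy=4,interpolation=cv2.INTER_CUBIC)
# vertical paddle predicted for eye at rod x = tip bend and seat
for x,col in ((.012,(0,0,255)),(.032,(0,255,0))):
  for z in (.197,.127,.027,.022):
    u=(proj(im,w((x,-.02,z)))+.5-[430,175])*[5,4]; cv2.circle(A,tuple(int(v) for v in u),3,col,-1)
cv2.imwrite('pics/g5.png',A)
E
```

```text
65.675
scene [[np.float64(0.443), np.float64(-0.348), np.float64(0.065), 0.96], [np.float64(0.548), np.float64(-0.355), np.float64(0.069), 0.85]]
top [[np.float64(0.53), np.float64(-0.347), np.float64(0.067), 0.94], [np.float64(0.43), np.float64(-0.346), np.float64(0.071), 0.71], [np.float64(0.43), np.float64(-0.323), np.float64(0.021), 0.7], [np.float64(0.519), np.float64(-0.323), np.float64(0.025), 0.52]]
```

View pics/g4.png

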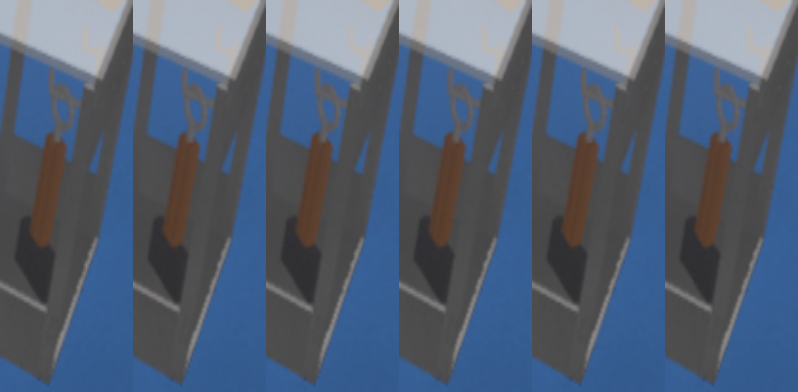

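View pics/g5.png

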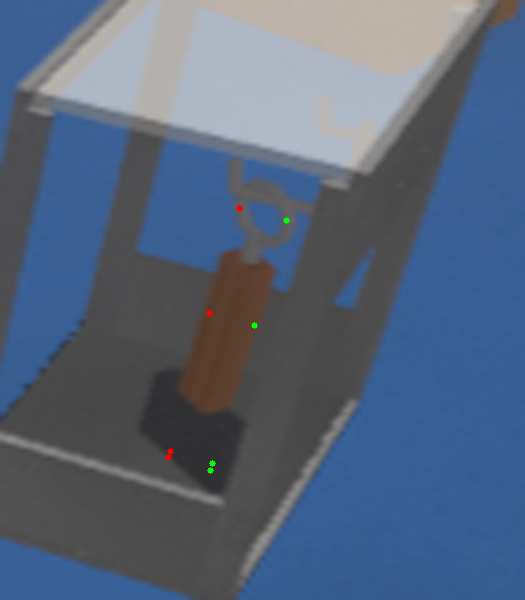

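View pics/scene_9.png

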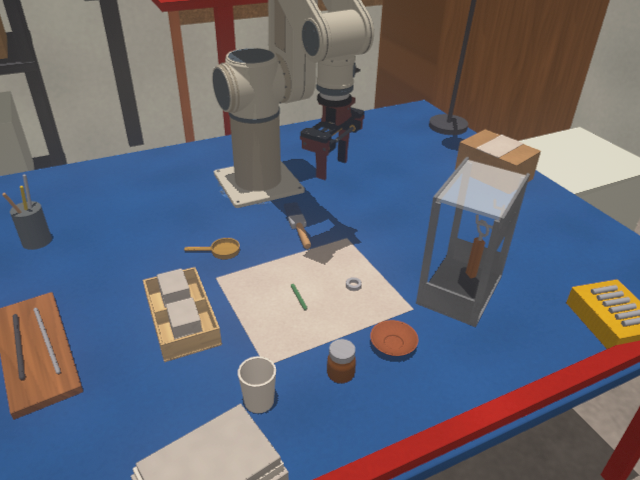

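The paddle is still and parallel to the predicted vertical, with its eye about 12 mm from the seat. Both stacks are flat and the jar, cup and dish are where they were. Handing in.

```bash
python3 -c "
from h import *
print(arm.hand_in()); print(read_state()['clock'])"
```

```text
the job is handed in; nothing more can be done
None
the job is handed in; nothing more can be done
```

I handed in the job at about 66 s of the 210 s allowed, with all four bricks packed in the tray and the paddle hanging on the free hook. The hand-in gives no verdict, so the result rests on my own last checks.

**Bricks:** I weighed each one by lifting it:

| Bay | On the floor | On top |
|---|---|---|
| Far | heavy, about 3.1 N | light, about 0.9 N |
| Near | heavy, about 2.6 N | light, 0.6 N and 0.96 N in two weighings |

- In the last pictures both stacks lie flat inside their bays, and nothing is left on the mat.
- Two of the light-brick readings came out slightly above the stated 0.8 N limit. The force sensor noise is about ±0.5 N per reading, and both are well below the 2.4 N of a dense brick.

**Paddle:** I lowered its eye over the upturned hook tip, tilted the handle down about 12°, let go and waited for the swing to die out. The last sequence of pictures shows it still and parallel to the predicted vertical, with the eye roughly 12 mm from the hook seat.

**Other checks:** The jar, cup and dish look unmoved, and I saw no brick get knocked aside. The arm was clear of everything at hand-in. The vision network also reported some false extra bricks near the tray wall with middling confidence; the pictures did not bear these out.

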